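Put the grinder away in its case with a locking lid stay

TASK

Put the red angle grinder away in the teal steel case: raise the lid until its folding stay locks and leave it standing on the stay, and lay the grinder gently, flat with its spindle up, in the big foam-lined bay. Then press the stay's yellow knee back through its lock, far enough that it stays folded but not so far that the lid drops, and bring the lid down under control, without letting it fall, until it is fully shut. Leave everything else on the bench where it lies.

Things in the scene. Friction and masses are not known exactly. Their poses are not given: they have to be found in the camera images.
- case: teal steel case fixed on the bench: tub 220 deep (x) by 320 wide (y) by 70 mm high, walls 4 mm, with a hinged lid shell 35 mm high. Origin: centre of the underside; +x from the handle side to the hinge side, +y left seen from the handle side, z up. A divider at y = -89 mm (top 54 mm up) splits it into the big foam-lined bay (left) and the narrow right bay where the stay folds away
- bay (a point): centre of the big bay's foam floor, 20 mm above the bench (case frame x 0, y +34, z 20 mm); axes as the case. The bay is clear for 212 mm along x and 243 mm along y; the tub's rim is 50 mm above this floor, the height under the shut lid 80 mm
- lid (a joint): opening angle of the lid, rad: 0 shut; 1.36 where the stay is straight and lets it go no further; 1.357 resting on the locked stay. The lid weighs 0.77 to 1.1 kg; its slightly stiff hinge holds it only near the top: with the stay broken it drops shut by itself from below about 1.1 to 1.2
- hinge (a point): centre of the lid's hinge line, on the back rim of the tub, 70 mm above the bench (case frame x +110, z 70 mm). The hinge line runs along the case's y; it turns with the lid
- handle (a point): middle of the lid's handle: round black bar, 12 mm thick and 140 mm long along the case's y, 42 mm off the lid's front face on two legs 130 mm apart. Lid shut: 262 mm in front of the hinge line, 15 mm above it, 85 mm above the bench; lid up: about 330 mm above the bench. The bar turns in a grip as the lid swings. The point turns with the lid; its axes are the case's at lid angle 0
- stay_upper (a joint): fold of the stay's knee, rad: 0 folded away, lid shut; 2.70 arms in line; 2.84 locked (sprung over centre against a stop). It snaps into lock once the lid is raised as far as it goes. Pressed back out, it springs into lock again if let go above about 2.25 and stays folded if let go at 2.2 to 1.85 (a press of 30 to 45 mm; aim at 2.0); pressed beyond 1.75 the lid comes down
- knee (a point): centre of the yellow knob at the stay's knee, 24 mm thick, 30 mm long along the case's y, on the lower arm, 126 mm right of the case's middle. Locked: 21 mm behind the case's middle, 143 mm above the bench. Pressed square to the lower arm, down and towards the hinge side (about 43 degrees from vertical), with under 8 N. The flat steel arms are just right of it, 142 to 150 mm from the middle
- stay_foot (a point): pivot of the stay's lower arm on the tub's right side, level with the knob in y: the lower arm is 125 mm from here to the knee (the upper arm 88 mm from the knee to the lid)
- grinder: compact red and black angle grinder, 178 mm long, lying on its flat side with the spindle up, about about 0.75 kg. Origin: centre of the underside; x along its length from the black battery end (52 mm wide, 50 mm high, 50 mm long) to the aluminium gear head (48 mm wide, 46 mm long), z up along the spindle (spindle top 67 mm above the underside)
- grinder_mid (a point): middle of the grinder's red barrel, 25 mm above its underside, close to its centre of mass; the barrel here is 42 mm wide and 42 mm high, 92 mm long
- drill: bystander: black and teal cordless drill lying on its side, 180 by 185 by 56 mm; origin under its motor housing
- multimeter: bystander: yellow multimeter lying flat, 150 by 74 by 34 mm; origin under its middle
- battery: bystander: black battery pack lying flat, 115 by 72 by 61 mm; origin under its middle
- screwdriver: bystander: red-handled screwdriver, 200 mm long; origin on its underside
- wrench: bystander: steel wrench, 180 mm long; origin on its underside
- discs: bystander: stack of dark grinding discs, 115 mm across, 18 mm high; origin under its middle
- grease: bystander: white bottle with a red cap standing upright, 52 mm across, 140 mm high; origin under its middle
There are look-alikes about, which are no part of the job. What is shaped like the grinder but blue is not meant.

How it is judged:
On the way, in this order (a step that is already met when the one before it is completed fails the run):
1. the lid is up, resting on its locked stay, and the robot has let go of it (value of joint lid above 1.3 rad and value of joint stay_upper above 2.75 rad and contact force between each of the fingers, the arm and case below 0.5 N), for 0.2 s.
2. the grinder lies flat and still in the big bay, let go, with the lid still up on its locked stay (x of grinder_mid in the frame of bay between -0.06 and 0.06 m and y of grinder_mid in the frame of bay between -0.095 and 0.095 m and z of grinder_mid in the frame of bay between 0.018 and 0.036 m and angle between grinder's own z axis and vertical below 0.2 rad and linear speed of grinder below 0.02 m/s and contact force between the fingers and grinder below 0.3 N and value of joint stay_upper above 2.75 rad), for 0.2 s.
3. the stay's knee is broken while the lid still stands (value of joint stay_upper below 2.4 rad and value of joint lid above 1 rad), for 0.2 s.
At the end, for the whole second after the job is handed in: The lid is fully shut (within 0.03 rad) with the grinder lying flat (within 0.2 rad, spindle up) and at rest on the foam floor of the big bay, its middle within 60 mm (front-back) and 95 mm (left-right) of the bay's centre (value of joint lid below 0.03 rad and x of grinder_mid in the frame of bay between -0.06 and 0.06 m and y of grinder_mid in the frame of bay between -0.095 and 0.095 m and z of grinder_mid in the frame of bay between 0.018 and 0.036 m and angle between grinder's own z axis and vertical below 0.2 rad and linear speed of grinder below 0.02 m/s); the robot touches nothing.
It fails at once if the lid is let fall or slammed (closes faster than 2 rad/s) (velocity of joint lid below -2 rad/s).
It fails at once if the grinder is dropped into the case (faster than 0.8 m/s just above the bay) (linear speed of grinder above 0.8 m/s and horizontal distance between grinder_mid and bay below 0.13 m and height (world z) of grinder_mid below 0.14 m).
It fails at once if a bystander is moved more than 30 mm (distance of any of drill, multimeter, battery, screwdriver, wrench, discs, grease from where it was at the start of the episode above 0.03 m).
It also fails if it takes over 72 s, if anything falls off the work surface, if the arm or the gripper's body presses on something with over 40 N, if the wrist force passes 120 N, or if a joint passes its speed limit or range.

ROBOT

A 6-joint arm with a two-finger parallel gripper is mounted at the origin on the work surface. World frame = base frame: x ahead of the robot, y to its left, z up, the work surface at z = 0. Lengths are in m, angles in rad, forces in N, time in s.
With the tool pointing down it reaches from about 0.3 to 0.75 m from the base axis. Payload 8.5 kg.
Tool frame: the origin (TCP) lies on the mounting face of the last link; the fingertips stand 166 mm ahead of it and the grasp point (between the pads) lies 147 mm ahead of it; z points along the fingers, y is the direction in which the jaws open and shut (so a half turn about z gives the same grasp; the last joint's range is limited). The gripper opens to 88 mm and grips with 3 to 60 N. Pads are 18 mm wide; open, the fingers measure 123 mm over their backs; the gripper's body (75 mm by 187 mm) begins 45 mm behind the grasp point.
Start: joints at [1.078, 0.381, 1.297, -0, 1.464, -0.215], TCP at [0.151, 0.529, 0.405] pointing down, gripper open.
Joint ranges: [-3.11, 3.11], [-0.89, 2.33], [0.22, 2.48], [-1.42, 4.56], [0.17, 2.85], [-2.88, 2.88]. Speed limits (rad/s): [2.39, 2.39, 3.14, 3.14, 3.14, 3.14].

INTERFACE

Orientations are given as a 3x3 rotation matrix whose columns are the frame's x, y, z axes.
In Python, from station import robot, viewer gives the robot as it stands.
- The arm moves only by the tool servo_tool, never from a script. Its argument "steps" is a list that holds one entry, the list of rows, each a list of 7 numbers: the turn, a rotation vector about the tool's x, y, z in degrees, then the shift along the tool's x, y, z in cm, then the opening, from 0 (shut) to 1 (fully open). In form: [[[ax, ay, az, dx, dy, dz, grip], ...]]. A call has 1 to 8 rows; each row shifts and turns the pose as measured when the row begins, along the tool's axes as they then stand; what a row does not reach is not made up. A row lasts 1/8 s, in which the tool goes at most 62.5 mm and 10.7 degrees, less where a joint would pass 70% of its speed; a pose out of reach is approached as far as the arm can. A call is refused whole if a number of a shift passes 6.25 or a number of a turn 10.7, either way. A call with a gripper value outside its range is refused whole. The fingers move at their own pace and stop on an object; "force" is the grip in N (left out, the last holds). Time passes only in rows, so rows that do not move let the fingers close. It gives the time, the measured TCP pose, the force and the opening at its end, in the units of the state.
- robot.observe(): the state, without advancing time (a new reading comes with each control period).
- viewer.grab_frame(name): name is "scene" or "top" or "wrist"; returns a dict with "pixels" (384x512x3 uint8, blue, green, red), "fovy" (degrees; the focal length in pixels is half the picture's height over the tangent of half this angle, whatever the lens; pixels are square), "cx", "cy" (the principal point, pixels), "view" (4x4, takes a point from world to camera coordinates); the wrist camera has in their place "hand_eye" (4x4, takes a point from camera to tool coordinates, whose origin is the TCP and whose axes are the flange's). Camera axes: x right, y down, z forward; pixel columns grow to the right and rows downward; lengths in m; the calibration is good to about 2 mm. A picture is of the moment at which its call begins: read the wrist's pose just before it. There is no depth.
- robot.hand_in(): hands the job in, once; it reports no verdict.
The state is a dict: "t": time; "joint_positions": joint angles; "joint_velocities": joint speeds; "joint_efforts": joint torques, N m; "ee_pos": TCP position; "tool_rot": TCP orientation; "ft_force": force on the tool from outside, world axes, zero at the start; "moment": the same for the moment, N m; "gripper_width": opening from 0.0 (shut) to 1.0 (fully open).
Only numpy, scipy, OpenCV 4.12 (cv2) and the standard library are available. Lean on these libraries where they do the work, as an engineer would, in place of code of your own. Each camera call takes 0.05 s, during which the arm holds its last target.

## Working session

There is one attempt and no reset: what is moved stays moved. The work goes in short steps, Python scripts to look and compute and a tool call to move; the robot and the scene stay as the last step left them, time stands still between calls to the robot, and variables do not carry over. Pictures are saved under pics/ and viewed, and the job is handed in when it is done.

Besides the shell and the picture viewer there is one more tool, called after "Request:" as name([rows], argument=value, ...), one row to a line, values as JSON. servo_tool: Moves the arm, as the interface text tells. Its arguments: {"type":"object","properties":{"steps":{"type":"array"},"force":{"type":"number"}},"required":["steps"]}

```bash
ls -la; mkdir -p pics
python3 - <<'E'
from station import robot, viewer
import cv2
s=robot.observe()
for k,v in s.items(): print(k,v)
for n in ["scene","top","wrist"]:
    f=viewer.grab_frame(n)
    cv2.imwrite(f"pics/a_{n}.png",f["pixels"])
    print(n,f["fovy"],f["cx"],f["cy"],f.get("view"),f.get("hand_eye"))
E
```

```text
total 12
drwxr-xr-x  3 agent agent 4096 Dec  6 18:00 .
drwxr-xr-x 23 root  root  4096 Dec  6 18:00 ..
drwxr-xr-x  2 agent agent 4096 Dec  6 18:00 pics
t 0.0
joint_positions [ 1.07772451e+00  3.81184595e-01  1.29824021e+00 -1.25347327e-05
  1.46360551e+00 -2.15291998e-01]
joint_velocities [-2.03223422e-04  7.18088956e-04 -6.33140427e-04  1.03480537e-05
 -1.10177805e-05  1.23935520e-03]
joint_efforts [ 2.61520051e-05 -4.37928414e+01 -2.24547011e+01  7.13298214e-02
  3.53407720e-02 -1.44995506e-04]
ee_pos [0.15079908 0.52887663 0.40415066]
tool_rot [[-9.61666901e-01  2.74219478e-01 -6.69518846e-04]
 [ 2.74220137e-01  9.61666105e-01 -1.27231626e-03]
 [ 2.94959680e-04 -1.40713999e-03 -9.99998966e-01]]
ft_force [0.2928367  0.12067727 0.58476441]
moment [ 0.00123019  0.0459147  -0.02721561]
gripper_width 0.9961586300677505
scene 53.49369883661032 254.8058195057498 199.2932693945614 [[-0.54184564  0.84026265  0.01902584  0.28314696]
 [ 0.48770477  0.33277263 -0.80709753 -0.16774305]
 [-0.68450519 -0.42804329 -0.5901115   1.5087987 ]
 [ 0.          0.          0.          1.        ]] None
top 53.109113244386336 254.8111837357064 189.43774504602496 [[ 0.01348922 -0.99990813 -0.00133241 -0.02001977]
 [-0.9868511  -0.01309841 -0.16110039  0.51232883]
 [ 0.16106813  0.00348801 -0.98693713  1.26576641]
 [ 0.          0.          0.          1.        ]] None
wrist 67.14108967267914 254.80966889572548 196.35643147368282 None [[ 9.01459694e-05 -9.64614059e-01 -2.63665905e-01  6.79277002e-02]
 [ 9.99999877e-01  2.15594150e-04 -4.46850304e-04  7.03761808e-04]
 [ 4.87882912e-04 -2.63665833e-01  9.64613959e-01  2.06562136e-02]
 [ 0.00000000e+00  0.00000000e+00  0.00000000e+00  1.00000000e+00]]
```

View pics/a_scene.png

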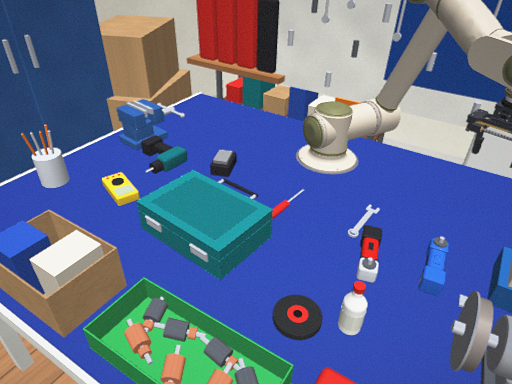

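View pics/a_top.png

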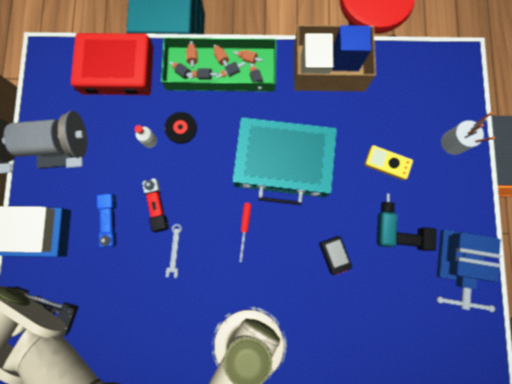

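View pics/a_wrist.png

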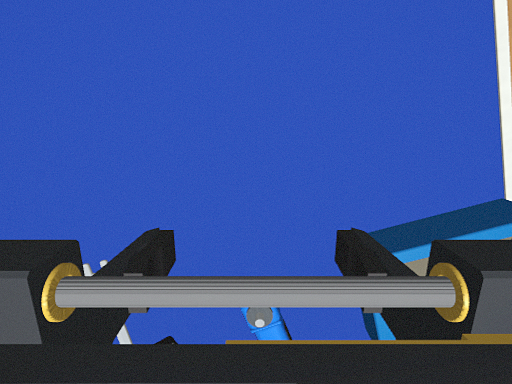

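The scene and top views show these things (top-view pixels):
- The teal case is at (286,157), with its black handle at (280,198) facing the robot.
- Two things are grinder-shaped: the red one at (153,205) and the blue one at (106,220). The red one fits the task, and its aluminium head points away from the robot. I'll confirm it in a crop.

```bash
cat > h.py <<'E'
import numpy as np, cv2
from station import robot, viewer
def K(f):
    h=f["pixels"].shape[0]; fl=h/2/np.tan(np.radians(f["fovy"])/2)
    return fl,f["cx"],f["cy"]
def ray(f,px,T=None):
    """world origin, dirs; T: camera->world for wrist"""
    fl,cx,cy=K(f); px=np.atleast_2d(px).astype(float)
    d=np.c_[(px[:,0]-cx)/fl,(px[:,1]-cy)/fl,np.ones(len(px))]
    C=np.linalg.inv(f["view"]) if T is None else T
    return C[:3,3],d@C[:3,:3].T
def onplane(f,px,z,T=None):
    o,d=ray(f,px,T); return o+d*((z-o[2])/d[:,2])[:,None]
def proj(f,P,T=None):
    fl,cx,cy=K(f); P=np.atleast_2d(P)
    V=np.array(f["view"]) if T is None else np.linalg.inv(T)
    c=P@V[:3,:3].T+V[:3,3]; return np.c_[c[:,0]/c[:,2]*fl+cx,c[:,1]/c[:,2]*fl+cy]
def tri(*rs):
    A=np.zeros((3,3));b=np.zeros(3)
    for o,d in rs:
        d=d.ravel()/np.linalg.norm(d);M=np.eye(3)-np.outer(d,d);A+=M;b+=M@o
    return np.linalg.solve(A,b)
def wrist():
    s=robot.observe(); f=viewer.grab_frame("wrist")
    T=np.eye(4);T[:3,:3]=s["tool_rot"];T[:3,3]=s["ee_pos"]
    return f,T@np.array(f["hand_eye"])
def crop(im,x0,y0,x1,y1,k,name):
    cv2.imwrite("pics/"+name,cv2.resize(im[y0:y1,x0:x1],None,fx=k,fy=k,interpolation=cv2.INTER_CUBIC))
E
python3 - <<'E'
from h import *
f=viewer.grab_frame("top");im=f["pixels"];g=viewer.grab_frame("scene")
a=cv2.resize(im[110:240,80:350],None,fx=2.9,fy=2.9,interpolation=cv2.INTER_CUBIC)
cv2.imwrite("pics/b_top.png",a)
crop(g["pixels"],340,190,460,340,4,"b_sc.png")
hsv=cv2.cvtColor(im,cv2.COLOR_BGR2HSV)
m=cv2.inRange(hsv,(80,120,60),(97,255,255)); 
n,l,st,c=cv2.connectedComponentsWithStats(m)
for i in range(1,n):
    if st[i,4]>200: print("teal",st[i],c[i])
i=[i for i in range(1,n) if l[157,286]==i][0]
print(hsv[150,286],hsv[191,300],hsv[122,290])
mm=(l==i).astype(np.uint8)
cn=max(cv2.findContours(mm,0,2)[0],key=cv2.contourArea)
r=cv2.minAreaRect(cn);print(r,cv2.boxPoints(r))
m=cv2.inRange(hsv,(0,150,80),(8,255,255))|cv2.inRange(hsv,(172,150,80),(180,255,255))
n,l,st,c=cv2.connectedComponentsWithStats(m)
for i in range(1,n):
    if st[i,4]>30: print("red",st[i],c[i],onplane(f,c[i],.042))
E
```

```text
teal [ 127    0   65   33 2058] [159.38872692  15.86783285]
teal [ 233  118  103   78 6479] [284.5556413  155.96233987]
teal [380 212  17  34 535] [387.79252336 228.85607477]
[ 91 159 162] [101  23 185] [105 187 172]
((284.5902404785156, 156.8057098388672), (98.1862564086914, 68.7619857788086), 6.483074188232422) [[231.9291  185.42375]
 [239.69301 117.10149]
 [337.2514  128.18767]
 [329.4875  196.50993]]
red [ 340    0   75   33 1811] [377.31363887  12.56874655] [[ 1.17721773 -0.45459218  0.042     ]]
red [  71   33   78   57 4160] [110.33100962  60.74302885] [[0.97499837 0.51329465 0.042     ]]
red [100  91  25   3  58] [111.39655172  92.24137931] [[0.855298   0.50062879 0.042     ]]
red [172 120  16  14 167] [179.75449102 126.47904192] [[0.73199002 0.25222277 0.042     ]]
red [135 126   7   7  39] [138.30769231 128.74358974] [[0.72187021 0.39665775 0.042     ]]
red [147 192  16  26 280] [154.35357143 204.16071429] [[0.45752283 0.32583714 0.042     ]]
red [242 203   9  29 171] [245.4619883  217.01754386] [[0.41810577 0.01700063 0.042     ]]
```

View pics/b_top.png

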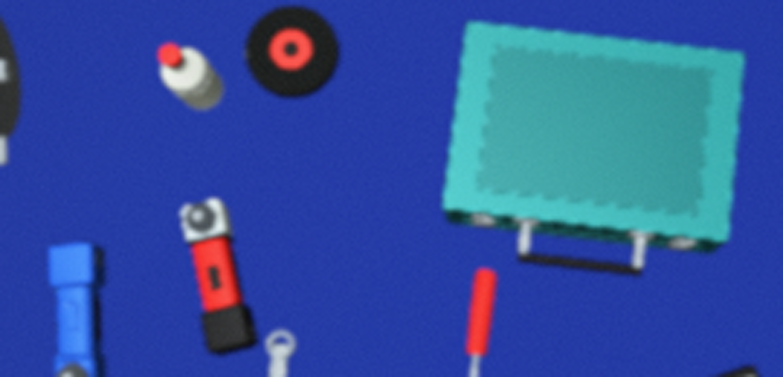

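View pics/b_sc.png

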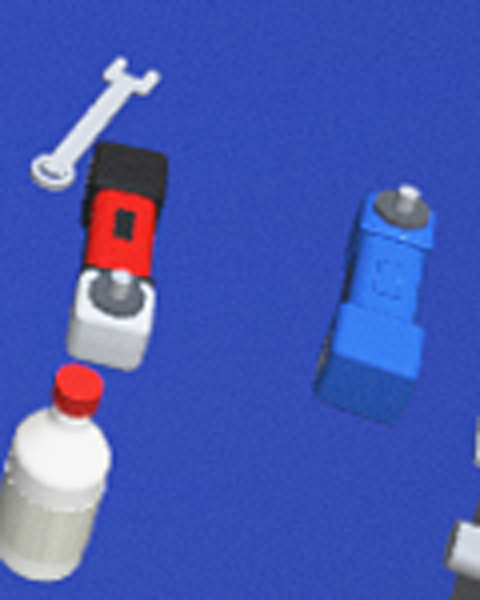

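The crops confirm it: the red grinder with the aluminium head is in the top view, with its head up the image. The blue one is a look-alike. Next I measure the case, the handle and the grinder.

Run:
```python
from h import *
f=viewer.grab_frame("top");g=viewer.grab_frame("scene")
s=lambda p:np.array(p)/2.9+[80,110]-0.17
c=onplane(f,s([[468,21],[744,53],[729,242],[445,208]]),.105)
print(c.round(4)); print("center",c.mean(0))
e=lambda v:np.degrees(np.arctan2(v[1],v[0]))
print("y ax",e(c[0]-c[1])-90,e(c[3]-c[2])-90,"x ax",e(c[0]-c[3]),e(c[1]-c[2]))
h=onplane(f,s([[518,257],[642,270]]),.085);print("handle",h,h.mean(0),e(h[0]-h[1])-90)
# scene: lid
print(proj(g,c).round(1))
# grinder
gr=onplane(f,s([[207,218],[217,274],[229,328]]),.05);print(gr)
im=f["pixels"];hsv=cv2.cvtColor(im,cv2.COLOR_BGR2HSV)
m=cv2.inRange(hsv,(0,150,80),(8,255,255))|cv2.inRange(hsv,(172,150,80),(180,255,255))
n,l,st,cc=cv2.connectedComponentsWithStats(m);i=l[208,152] or l[204,151];ys,xs=np.where(l==i)
P=onplane(f,np.c_[xs,ys],.044)[:,:2];w=np.linalg.eigh(np.cov(P.T));print(P.mean(0),w)
crop(g["pixels"],120,160,290,280,4.6,"c_case.png")
```

```text
[[ 0.7463  0.0353  0.105 ]
 [ 0.7121 -0.2815  0.105 ]
 [ 0.4929 -0.2602  0.105 ]
 [ 0.5272  0.0569  0.105 ]]
center [ 0.61964657 -0.11238568  0.105     ]
y ax -6.16004553046308 -6.172263417481716 x ax -5.615532676525179 -5.5307801736912
handle [[ 0.47570328 -0.02564009  0.085     ]
 [ 0.46277278 -0.16557717  0.085     ]] [ 0.46923803 -0.09560863  0.085     ] -5.279267074773429
[[217.7 250.3]
 [135.8 199.7]
 [192.2 168.5]
 [271.8 207.7]]
[[0.52173423 0.33799782 0.05      ]
 [0.45605755 0.3226556  0.05      ]
 [0.39377094 0.30538612 0.05      ]]
[0.45750137 0.32528329] EighResult(eigenvalues=array([0.00015002, 0.00061034]), eigenvectors=array([[ 0.25542743, -0.96682823],
       [-0.96682823, -0.25542743]]))
```

View pics/c_case.png

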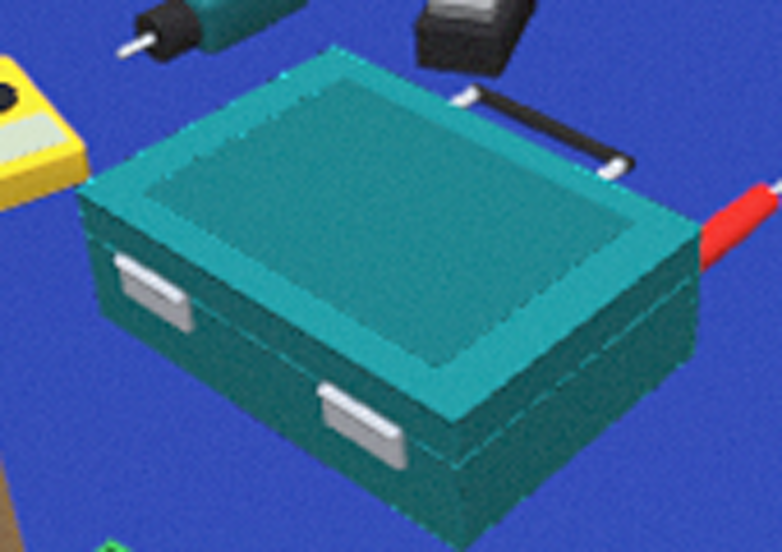

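```bash
cat >> h.py <<'E'
from scipy.spatial.transform import Rotation as Ro
PSI=np.radians(-5.8); CC=np.array([0.6197,-0.1124,0.])
RC=Ro.from_euler('z',PSI).as_matrix()
def cw(p): return CC+RC@np.array(p,float)      # case frame -> world
def wc(p): return RC.T@(np.array(p,float)-CC)
def down(yang):
    a=np.radians(yang);y=np.array([np.cos(a),np.sin(a),0]);z=np.array([0,0,-1.]);return np.c_[np.cross(y,z),y,z]
def plan(p,R,n,grip,s=None,vmax=6.2,p0=None,R0=None):
    if p0 is None: s=robot.observe(); p0=np.array(s["ee_pos"]);R0=np.array(s["tool_rot"])
    rv=Ro.from_matrix(R0.T@R).as_rotvec(); rows=[]
    Rk=R0.copy();pk=p0
    for k in range(n):
        t=(k+1)/n; Rn=R0@Ro.from_rotvec(rv*t).as_matrix();pn=p0+(np.array(p)-p0)*t
        rows.append(list((np.degrees(Ro.from_matrix(Rk.T@Rn).as_rotvec())).round(1))+list((Rk.T@(pn-pk)*100).round(2))+[grip])
        Rk,pk=Rn,pn
    print("[["+",".join("["+",".join(f"{v:g}" for v in r)+"]" for r in rows)+"]]")
    return rows
def st():
    s=robot.observe();print("t%.2f"%s["t"],"p",np.round(s["ee_pos"],4),"F",np.round(s["ft_force"],1),"g",round(s["gripper_width"],3),"q",np.round(s["joint_positions"],2));print(np.round(s["tool_rot"],3).tolist())
    return s
E
python3 - <<'E'
from h import *
plan(list(cw([-.152,0,0])[:2])+[.36],down(-5.8),13,.4)
E
```

```text
[[[-0,0,6.1,-3.67,-3.96,0.34,0.4],[-0,0,6.1,-4.07,-3.54,0.34,0.4],[-0,0,6.1,-4.43,-3.09,0.34,0.4],[-0,0,6.1,-4.73,-2.6,0.34,0.4],[-0,0,6.1,-4.99,-2.07,0.34,0.4],[-0,0,6.1,-5.18,-1.53,0.34,0.4],[-0,0,6.1,-5.31,-0.97,0.34,0.4],[-0,0,6.1,-5.39,-0.39,0.34,0.4],[-0,0,6.1,-5.4,0.19,0.34,0.4],[-0,0,6.1,-5.35,0.76,0.34,0.4],[-0,0,6.1,-5.23,1.33,0.34,0.4],[-0,0,6.1,-5.06,1.88,0.34,0.4],[-0,0,6.1,-4.83,2.41,0.34,0.4]]]
```

Request:
servo_tool([
  [[0, 0, 6.1, -3.7, -4.0, 0.3, 0.4], [0, 0, 6.1, -4.1, -3.5, 0.3, 0.4], [0, 0, 6.1, -4.4, -3.1, 0.3, 0.4], [0, 0, 6.1, -4.7, -2.6, 0.3, 0.4], [0, 0, 6.1, -5.0, -2.1, 0.3, 0.4], [0, 0, 6.1, -5.2, -1.5, 0.3, 0.4], [0, 0, 6.1, -5.3, -1.0, 0.3, 0.4], [0, 0, 6.1, -5.4, -0.4, 0.3, 0.4]],
])

```text
t: 1.35
ee_pos: [0.3469, 0.1326, 0.3803]
tool_rot: [[-0.408, 0.913, 0.004], [0.913, 0.408, 0.001], [-0.0, 0.005, -1.0]]
ft_force: [0.5, 0.3, -0.3]
gripper_width: 0.397
```

Run:
```python
from h import *
st()
plan(list(cw([-.152,0,0])[:2])+[.36],down(-5.8),8,.4)
```

```text
t1.35 p [0.3469 0.1326 0.3803] F [ 0.5  0.3 -0.3] g 0.397 q [ 0.04  0.09  1.78  0.    1.27 -0.38]
[[-0.408, 0.913, 0.004], [0.913, 0.408, 0.001], [-0.0, 0.005, -1.0]]
[[[0,-0,3.7,-3.24,0.21,0.26,0.4],[0,-0,3.7,-3.22,0.42,0.26,0.4],[0,-0,3.7,-3.19,0.63,0.26,0.4],[0,-0,3.7,-3.14,0.84,0.26,0.4],[0,-0,3.7,-3.08,1.04,0.26,0.4],[0,-0,3.7,-3,1.24,0.26,0.4],[0,-0,3.7,-2.91,1.43,0.26,0.4],[0,-0,3.7,-2.81,1.62,0.25,0.4]]]
```

Request:
servo_tool([
  [[0, 0, 5, -4.3, 0.3, 0.3, 0.4], [0, 0, 5, -4.3, 0.6, 0.3, 0.4], [0, 0, 5, -4.2, 0.9, 0.3, 0.4], [0, 0, 5, -4.1, 1.3, 0.3, 0.4], [0, 0, 5, -4.0, 1.6, 0.3, 0.4], [0, 0, 5, -3.8, 1.9, 0.3, 0.4], [0, 0, 0, 0, 0, 0, 0.4]],
])

```text
t: 2.22
ee_pos: [0.4637, -0.1108, 0.3624]
tool_rot: [[0.127, 0.992, 0.007], [0.992, -0.127, 0.001], [0.002, 0.007, -1.0]]
ft_force: [0.5, 0.2, -0.3]
gripper_width: 0.404
```

Run:
```python
from h import *
st()
f,T=wrist();cv2.imwrite("pics/d.png",f["pixels"])
print(proj(f,[cw([-.152,.07,.085]),cw([-.152,-.07,.085]),cw([-.11,.16,.105])],T))
plan(list(cw([-.152,0,0])[:2])+[.36],down(-5.8),1,.4)
```

```text
t2.23 p [ 0.4637 -0.1108  0.3624] F [ 0.5  0.2 -0.3] g 0.404 q [-0.48  0.29  1.57  0.    1.28 -0.36]
[[0.127, 0.992, 0.007], [0.992, -0.127, 0.001], [0.002, 0.007, -1.0]]
[[254.19650094  98.27014288]
 [258.07997477 250.41649641]
 [311.32367492 -41.8442137 ]]
[[[0.4,-0.1,-1.4,1.31,0.37,0.26,0.4]]]
```

View pics/d.png

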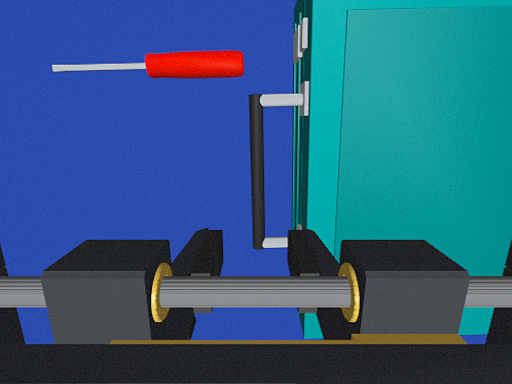

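The wrist view shows the bar from (255,95) to (259,248). That is within 3 px of my case-pose prediction, so I'll descend on it.

Request:
servo_tool([
  [[0.4, 0, -1.4, 1.5, 0.4, 3.5, 0.35], [0, 0, 0, 0, 0, 3.5, 0.35], [0, 0, 0, 0, 0, 3.5, 0.35], [0, 0, 0, 0, 0, 1.5, 0.35], [0, 0, 0, 0, 0, 0, 0.35]],
])

```text
t: 2.9
ee_pos: [0.4673, -0.0888, 0.2414]
tool_rot: [[0.09, 0.996, 0.001], [0.996, -0.09, 0.002], [0.003, 0.001, -1.0]]
ft_force: [0.1, -0.4, 0.5]
gripper_width: 0.35
```

Run:
```python
from h import *
st()
plan(list(cw([-.152,0,0])[:2])+[.232],down(-5.8),1,.35)
```

```text
t2.90 p [ 0.4673 -0.0888  0.2414] F [ 0.1 -0.4  0.5] g 0.35 q [-0.44  0.45  1.74  0.    0.95 -0.35]
[[0.09, 0.996, 0.001], [0.996, -0.09, 0.002], [0.003, 0.001, -1.0]]
[[[0.1,-0.1,0.6,-0.81,0.19,0.93,0.35]]]
```

Run:
```python
from h import *
from scipy.optimize import least_squares
q=np.array([[.3812,1.2982],[.09,1.78],[.29,1.57],[.45,1.74]]);P=np.array([[.1508,.5289,.4042],[.3469,.1326,.3803],[.4637,-.1108,.3624],[.4673,-.0888,.2414]])
d=.118;rho=np.sqrt((P[:,:2]**2).sum(1)-d*d)
def fk(x,q2,q3):return x[0]+x[1]*np.sin(q2)+x[2]*np.sin(q2+q3+x[4]),x[3]+x[1]*np.cos(q2)+x[2]*np.cos(q2+q3+x[4])
def res(x):
    a,b=fk(x,q[:,0],q[:,1]);return np.r_[a-rho,b-P[:,2],(x-[0,.42,.4,.1,0])*1e-3]
r=least_squares(res,[0,.42,.4,.1,0]);print(r.x,np.abs(r.fun).max())
x=r.x
for th in [1.0,1.36]:
  b=cw([.11-.262*np.cos(th)+.015*np.sin(th),0,.07+.262*np.sin(th)+.015*np.cos(th)])+[0,0,.147]
  rr=np.sqrt(b[0]**2+b[1]**2-d*d)
  s=least_squares(lambda u:np.array(fk(x,*u))-[rr,b[2]],[.5,1.0]);print(th,b,s.x,np.abs(s.fun).max())
```

```text
[-0.00296495  0.54234149  0.36596963  0.03933875  0.27825774] 0.0011909273852888647
1.0 [ 0.60085981 -0.11048628  0.44556993] [0.46825532 1.03831119] 1.0103029524088925e-14
1.36 [ 0.68918987 -0.11945852  0.47633911] [0.64592915 0.63590197] 2.4424906541753444e-14
```

Request:
servo_tool([
  [[0, 0, 0.6, -0.8, 0.2, 1.0, 0.35], [0, 0, 0, 0, 0, 0, 0.0], [0, 0, 0, 0, 0, 0, 0.0], [0, 0, 0, 0, 0, 0, 0.0]],
], force=25)

```text
t: 3.4
ee_pos: [0.469, -0.0968, 0.2328]
tool_rot: [[0.1, 0.995, 0.005], [0.995, -0.1, 0.001], [0.001, 0.005, -1.0]]
ft_force: [4.0, 1.5, -5.8]
gripper_width: 0.127
```

Run:
```python
from h import *
st()
f,T=wrist();cv2.imwrite("pics/e.png",f["pixels"])
p0=robot.observe()["ee_pos"]; R=np.array(robot.observe()["tool_rot"])
b=lambda th:cw([.11-.262*np.cos(th)+.015*np.sin(th),0,.07+.262*np.sin(th)+.015*np.cos(th)])
pr=b(0)
for th in np.arange(.1,1.4,.09): 
    print(round(th,2),(R.T@(b(th)-pr)*100).round(2)); pr=b(th)
```

```text
t3.40 p [ 0.469  -0.0968  0.2328] F [ 4.   1.5 -5.8] g 0.127 q [-0.45  0.47  1.74  0.    0.93 -0.35]
[[0.1, 0.995, 0.005], [0.995, -0.1, 0.001], [0.001, 0.005, -1.0]]
0.1 [ 0.    0.29 -2.61]
0.19 [ 0.    0.49 -2.31]
0.28 [ 0.    0.69 -2.26]
0.37 [ 0.    0.89 -2.19]
0.46 [ 0.    1.08 -2.1 ]
0.55 [ 0.    1.27 -1.99]
0.64 [ 0.    1.44 -1.87]
0.73 [ 0.    1.6  -1.73]
0.82 [ 0.    1.75 -1.58]
0.91 [ 0.    1.89 -1.42]
1.0 [-0.    2.01 -1.24]
1.09 [-0.    2.11 -1.06]
1.18 [-0.    2.2  -0.86]
1.27 [-0.    2.27 -0.66]
1.36 [-0.    2.32 -0.45]
```

View pics/e.png

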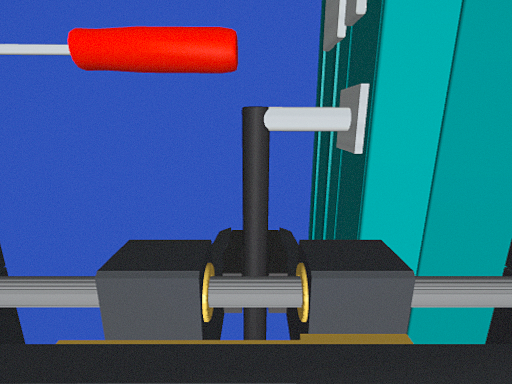

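The jaws stopped at 11 mm, so they hold the 12 mm bar at (256,200). Now I raise the lid along its arc.

Request:
servo_tool([
  [[0, 0, 0, 0, 0.3, -2.6, 0], [0, 0, 0, 0, 0.5, -2.3, 0], [0, 0, 0, 0, 0.7, -2.3, 0], [0, 0, 0, 0, 0.8, -2.2, 0], [0, 0, 0, 0, 1.0, -2.1, 0]],
])

```text
t: 4.08
ee_pos: [0.5038, -0.1007, 0.3485]
tool_rot: [[0.101, 0.995, 0.01], [0.995, -0.101, 0.002], [0.003, 0.01, -1.0]]
ft_force: [20.9, -1.0, -18.5]
gripper_width: 0.118
```

```bash
cat >> h.py <<'E'
def bar(th): return cw([.11-.262*np.cos(th)+.015*np.sin(th),0,.07+.262*np.sin(th)+.015*np.cos(th)])
def barinfo(L=.147):
    s=robot.observe();g=np.array(s["ee_pos"])+L*np.array(s["tool_rot"])[:,2]
    c=wc(g); v=np.array([.11-c[0],c[2]-.07]); th=np.arctan2(v[1],v[0])-np.arctan2(.015,.262)
    print("lid th %.3f radius err mm %.1f y %.1f"%(th,(np.hypot(*v)-np.hypot(.262,.015))*1e3,c[1]*1e3)); return th
def arc(ths,th0=None,corr=True):
    s=robot.observe();R=np.array(s["tool_rot"]);p=np.array(s["ee_pos"])+.147*R[:,2]
    for th in ths:
        print(round(th,3),(R.T@(bar(th)-p)*100).round(2));p=bar(th)
E
python3 - <<'E'
from h import *
st();th=barinfo();arc(np.arange(th+.1,1.38,.1))
E
```

```text
t4.08 p [ 0.5038 -0.1007  0.3485] F [ 20.9  -1.  -18.5] g 0.118 q [-0.43  0.37  1.49  0.01  1.27 -0.33]
[[0.101, 0.995, 0.01], [0.995, -0.101, 0.002], [0.003, 0.01, -1.0]]
lid th 0.472 radius err mm -1.8 y 0.4
0.572 [-0.03  1.3  -2.27]
0.672 [ 0.01  1.67 -2.03]
0.772 [ 0.01  1.86 -1.85]
0.872 [ 0.01  2.04 -1.65]
0.972 [ 0.    2.19 -1.44]
1.072 [ 0.    2.32 -1.22]
1.172 [ 0.    2.43 -0.98]
1.272 [ 0.    2.52 -0.73]
1.372 [ 0.    2.58 -0.47]
```

Request:
servo_tool([
  [[0, 0, 0, 0, 1.6, -2.2, 0], [0, 0, 0, 0, 1.7, -2.0, 0], [0, 0, 0, 0, 1.9, -1.9, 0], [0, 0, 0, 0, 2.1, -1.7, 0]],
])

```text
t: 4.58
ee_pos: [0.5769, -0.1085, 0.4254]
tool_rot: [[0.101, 0.995, -0.001], [0.995, -0.101, 0.004], [0.004, -0.001, -1.0]]
ft_force: [6.0, -2.7, -13.9]
gripper_width: 0.104
```

Run:
```python
from h import *
st();th=barinfo();arc(np.arange(th+.1,1.38,.1))
```

```text
t4.58 p [ 0.5769 -0.1085  0.4254] F [  6.   -2.7 -13.9] g 0.104 q [-0.39  0.43  1.15  0.    1.56 -0.29]
[[0.101, 0.995, -0.001], [0.995, -0.101, 0.004], [0.004, -0.001, -1.0]]
lid th 0.880 radius err mm -3.8 y 0.2
0.98 [-0.01  1.96 -1.76]
1.08 [ 0.01  2.32 -1.22]
1.18 [ 0.01  2.43 -0.99]
1.28 [ 0.    2.52 -0.74]
1.38 [ 0.    2.58 -0.48]
```

Run:
```python
from h import *
f,T=wrist();cv2.imwrite("pics/f.png",f["pixels"])
g=viewer.grab_frame("scene");crop(g["pixels"],120,60,290,280,2.7,"f_s.png")
print(proj(f,[bar(.88)+RC@np.array([0,.07,0])],T))
```

```text
[[249.84299463 113.31675262]]
```

View pics/f.png

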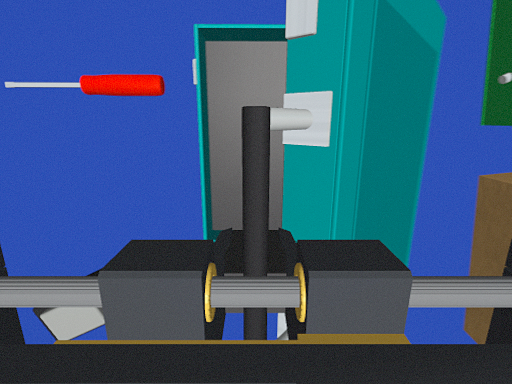

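View pics/f_s.png

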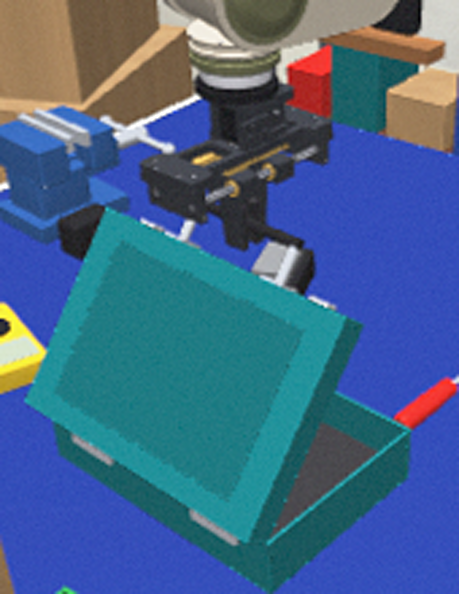

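The bar end is at (256,106), the same row and thickness as before, so nothing has slipped. I carry on to the top.

Request:
servo_tool([
  [[0, 0, 0, 0, 2.1, -1.6, 0], [0, 0, 0, 0, 2.4, -1.3, 0], [0, 0, 0, 0, 2.5, -1.1, 0], [0, 0, 0, 0, 2.5, -0.8, 0]],
])

```text
t: 5.18
ee_pos: [0.6738, -0.1191, 0.4668]
tool_rot: [[0.102, 0.995, -0.015], [0.995, -0.102, 0.009], [0.007, -0.016, -1.0]]
ft_force: [0.1, -1.3, -7.0]
gripper_width: 0.097
```

Run:
```python
from h import *
st();th=barinfo();arc(np.arange(th+.05,1.39,.05))
```

```text
t5.17 p [ 0.6738 -0.1191  0.4668] F [ 0.1 -1.3 -7. ] g 0.097 q [-0.35  0.62  0.72  0.    1.83 -0.24]
[[0.102, 0.995, -0.015], [0.995, -0.102, 0.009], [0.007, -0.016, -1.0]]
lid th 1.286 radius err mm -6.0 y -0.2
1.336 [ 0.03  1.14 -0.86]
1.386 [ 0.    1.29 -0.22]
```

Request:
servo_tool([
  [[0, 0, 0, 0, 1.3, -0.5, 0], [0, 0, 0, 0, 1.3, -0.3, 0], [0, 0, 0, 0, 0.8, -0.1, 0]],
])

```text
t: 5.55
ee_pos: [0.7057, -0.1228, 0.471]
tool_rot: [[0.105, 0.993, -0.052], [0.994, -0.104, 0.015], [0.01, -0.054, -0.999]]
ft_force: [-50.9, 4.6, 1.1]
gripper_width: 0.115
```

Run:
```python
from h import *
st();th=barinfo()
g=viewer.grab_frame("scene");crop(g["pixels"],120,60,290,280,2.7,"g_s.png")
```

```text
t5.55 p [ 0.7057 -0.1228  0.471 ] F [-50.9   4.6   1.1] g 0.115 q [-0.34  0.7   0.55 -0.    1.95 -0.23]
[[0.105, 0.993, -0.052], [0.994, -0.104, 0.015], [0.01, -0.054, -0.999]]
lid th 1.391 radius err mm -6.3 y -0.2
```

View pics/g_s.png

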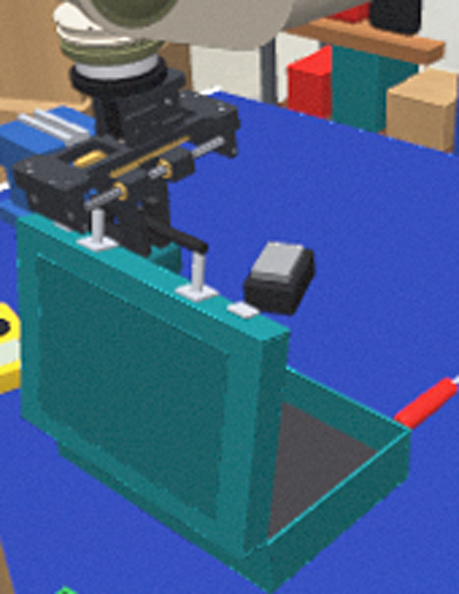

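A −51 N reaction in x means the lid is hard against its stop. I back off slightly and look at the knee before letting go.

Request:
servo_tool([
  [[0, 0, 0, 0, -0.6, 0, 0], [0, 0, 0, 0, -0.3, 0, 0], [0, 0, 0, 0, 0, 0, 0]],
])

```text
t: 5.98
ee_pos: [0.6963, -0.1221, 0.4697]
tool_rot: [[0.106, 0.993, -0.057], [0.994, -0.105, 0.017], [0.011, -0.058, -0.998]]
ft_force: [7.3, -1.0, 0.8]
gripper_width: 0.103
```

Run:
```python
from h import *
st();th=barinfo()
f=viewer.grab_frame("top");cv2.imwrite("pics/h_t.png",f["pixels"])
k=cw([.021*-1,-.126,.143]);k2=cw([.021,-.126,.143]);print(proj(f,[k,k2]))
g,T=wrist();cv2.imwrite("pics/h_w.png",g["pixels"])
```

```text
t5.97 p [ 0.6963 -0.1221  0.4697] F [ 7.3 -1.   0.8] g 0.103 q [-0.34  0.68  0.59 -0.    1.93 -0.24]
[[0.106, 0.993, -0.057], [0.994, -0.105, 0.017], [0.011, -0.058, -0.998]]
lid th 1.352 radius err mm -6.1 y -0.3
[[325.23332528 162.31977062]
 [326.35507296 149.5530852 ]]
```

View pics/h_t.png

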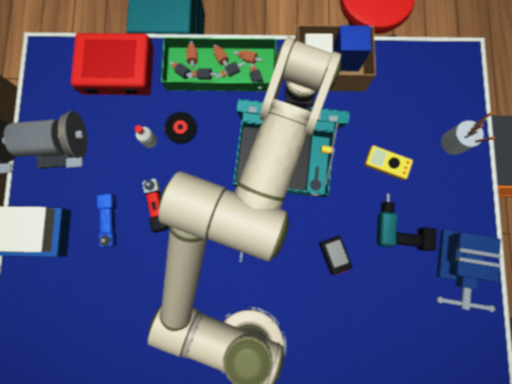

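View pics/h_w.png

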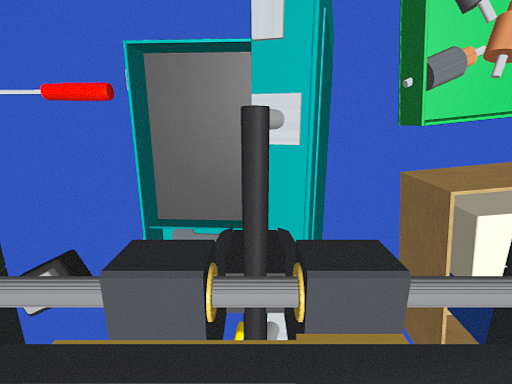

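The yellow knob is at (326,149) in the top view. That matches the predicted locked position (326.4,149.6), so the stay is locked. Now I release and back away upward.

Request:
servo_tool([
  [[0, 0, 0, 0, 0, 0, 0.4], [0, 0, 0, 0, 0, 0, 0.4], [0, 0, 0, 0, 0, 0, 0.4], [0, 0, 0, 0, -0.2, -3, 0.4], [0, 0, 0, 0, -1, -4, 0.4], [0, 0, 0, 0, -5, -1, 1], [0, 0, 0, 0, -5, 0, 1], [0, 0, 0, 0, -5, 0, 1]],
])

```text
t: 7.08
ee_pos: [0.5386, -0.107, 0.5596]
tool_rot: [[0.106, 0.993, -0.058], [0.994, -0.105, 0.016], [0.01, -0.059, -0.998]]
ft_force: [0.6, -0.1, 0.7]
gripper_width: 0.717
```

Run:
```python
from h import *
st()
f=viewer.grab_frame("top");crop(f["pixels"],130,80,370,240,3.3,"i_t.png")
g=viewer.grab_frame("scene");crop(g["pixels"],100,60,400,290,2.6,"i_s.png")
```

```text
t7.08 p [ 0.5386 -0.107   0.5596] F [ 0.6 -0.1  0.7] g 0.717 q [-0.41  0.33  0.93 -0.01  1.93 -0.31]
[[0.106, 0.993, -0.058], [0.994, -0.105, 0.016], [0.01, -0.059, -0.998]]
```

View pics/i_t.png

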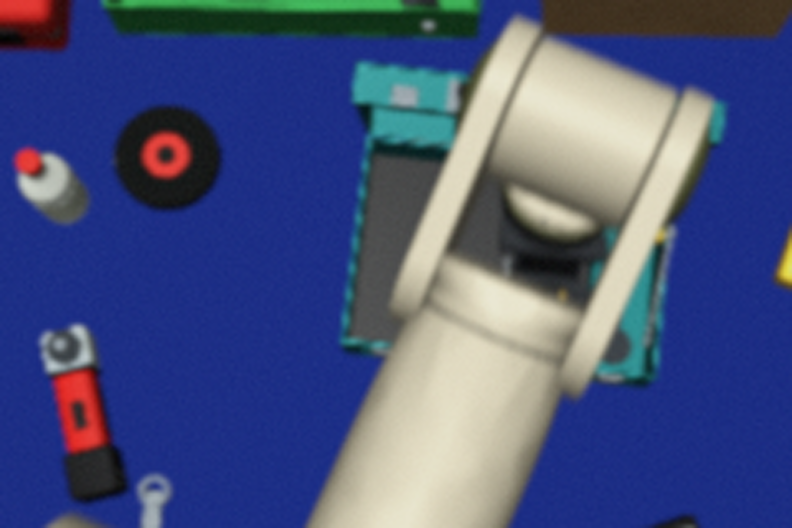

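View pics/i_s.png

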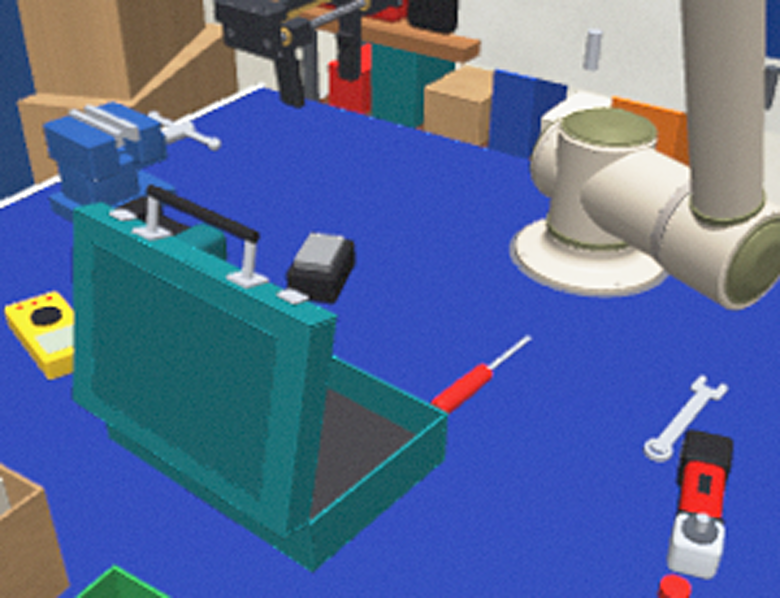

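The lid stands on its own with the handle free. Next is the grinder: I go above its barrel with the jaws across it. I will lay it along the case's y, a little in front of bay centre, so the arm keeps clear of the raised lid.

Run:
```python
from h import *
plan([.457,.325,.33],down(104.5),13,1)
```

```text
[[[-0.1,-0.3,-8.5,3.22,-0.85,1.86,1],[-0.1,-0.3,-8.5,3.31,-0.37,1.85,1],[-0.1,-0.3,-8.5,3.34,0.12,1.83,1],[-0.1,-0.3,-8.5,3.3,0.61,1.81,1],[-0.1,-0.3,-8.5,3.18,1.09,1.8,1],[-0.1,-0.3,-8.5,2.99,1.54,1.79,1],[-0.1,-0.3,-8.5,2.74,1.96,1.78,1],[-0.1,-0.3,-8.5,2.43,2.34,1.77,1],[-0.1,-0.3,-8.5,2.06,2.67,1.77,1],[-0.1,-0.3,-8.5,1.65,2.95,1.76,1],[-0.1,-0.3,-8.5,1.21,3.16,1.76,1],[-0.1,-0.3,-8.5,0.74,3.3,1.77,1],[-0.1,-0.3,-8.5,0.25,3.37,1.77,1]]]
```

Request:
servo_tool([
  [[-0.1, -0.3, -9.5, 3.8, -0.9, 2.1, 1], [-0.1, -0.3, -9.5, 3.9, -0.4, 2.1, 1], [-0.1, -0.3, -9.5, 3.9, 0.2, 2.1, 1], [-0.1, -0.3, -9.5, 3.8, 0.8, 2.1, 1], [-0.1, -0.3, -9.5, 3.6, 1.3, 2.1, 1], [-0.1, -0.3, -9.5, 3.4, 1.9, 2.1, 1], [-0.1, -0.3, -9.5, 3.1, 2.4, 2.1, 1], [-0.1, -0.3, -9.5, 2.7, 2.8, 2.1, 1]],
])

```text
t: 8.18
ee_pos: [0.4655, 0.2054, 0.3925]
tool_rot: [[-0.952, 0.307, -0.018], [0.307, 0.952, -0.011], [0.014, -0.016, -1.0]]
ft_force: [-0.3, 0.1, -0.2]
gripper_width: 0.999
```

Run:
```python
from h import *
st();plan([.457,.325,.33],down(104.5),5,1)
```

```text
t8.18 p [0.4655 0.2054 0.3925] F [-0.3  0.1 -0.2] g 0.999 q [ 0.18  0.32  1.43 -0.01  1.41 -1.07]
[[-0.952, 0.307, -0.018], [0.307, 0.952, -0.011], [0.014, -0.016, -1.0]]
[[[-0.1,-0.2,-6.5,0.88,2.24,1.23,1],[-0.1,-0.2,-6.5,0.62,2.33,1.23,1],[-0.1,-0.2,-6.5,0.36,2.38,1.23,1],[-0.1,-0.2,-6.5,0.1,2.4,1.24,1],[-0.1,-0.2,-6.5,-0.17,2.4,1.24,1]]]
```

Request:
servo_tool([
  [[-0.1, -0.2, -7.5, 1.0, 2.7, 1.3, 1], [-0.1, -0.2, -7.5, 0.7, 2.8, 1.3, 1], [-0.1, -0.2, -7.5, 0.4, 2.8, 1.3, 1], [-0.1, -0.2, -7.5, 0.1, 2.6, 1.3, 1], [-0.1, -0.2, -2, 0, 1, 1, 1], [0, 0, 0, 0, 0, 0, 1]],
])

```text
t: 8.93
ee_pos: [0.454, 0.3333, 0.3254]
tool_rot: [[-0.964, -0.264, -0.002], [-0.264, 0.964, -0.003], [0.003, -0.002, -1.0]]
ft_force: [0.2, -0.1, -0.7]
gripper_width: 1.003
```

Run:
```python
from h import *
st();f,T=wrist();cv2.imwrite("pics/j.png",f["pixels"])
im=f["pixels"];hsv=cv2.cvtColor(im,cv2.COLOR_BGR2HSV)
m=cv2.inRange(hsv,(0,170,90),(8,255,255))|cv2.inRange(hsv,(172,170,90),(180,255,255))
n,l,s_,c=cv2.connectedComponentsWithStats(m)
for i in range(1,n):
    if s_[i,4]>300:
        ys,xs=np.where(l==i);P=onplane(f,np.c_[xs,ys],.046,T)[:,:2];w,v=np.linalg.eigh(np.cov(P.T));print(s_[i],P.mean(0),np.degrees(np.arctan2(v[1,1],v[0,1])))
print(proj(f,[[.457,.325,.046]],T))
plan([.457,.325,.172],down(104.5),1,1)
```

```text
t8.93 p [0.454  0.3333 0.3254] F [ 0.2 -0.1 -0.7] g 1.003 q [ 0.42  0.47  1.39 -0.    1.28 -1.41]
[[-0.964, -0.264, -0.002], [-0.264, 0.964, -0.003], [0.003, -0.002, -1.0]]
[ 228  153   44   83 3090] [0.45555615 0.32883843] -164.7988002360431
[[245.22546795 194.58488565]]
[[[-0.1,-0.1,0.8,-0.09,-0.81,15.4,1]]]
```

View pics/j.png

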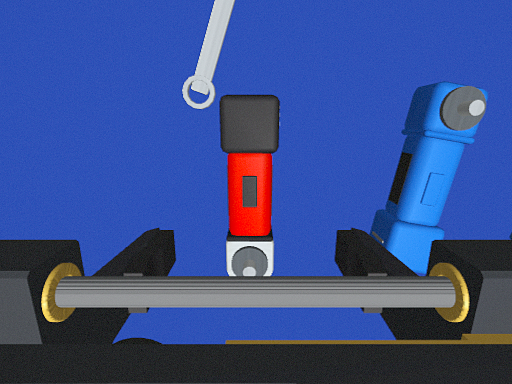

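The wrist view shows the red grinder's barrel at columns 228–272 and rows 153–236, black battery end up and aluminium head down. The blue look-alike is to the right at about (430,170). Before descending I check the gripper body's clearance to the blue one.

Run:
```python
from h import *
s=robot.observe();f,T=wrist();R=np.array(s["tool_rot"]);p=np.array([.456,.3285,0])
im=f["pixels"];hsv=cv2.cvtColor(im,cv2.COLOR_BGR2HSV)
m=cv2.inRange(hsv,(100,120,190),(112,255,255));m[:, :345]=0
ys,xs=np.where(m>0);print(len(xs))
for z in (.05,.067):
  q=(onplane(f,np.c_[xs,ys],z,T)-p)@R
  print(z,"tool x rng",q[:,0].min(),q[:,0].max(),"y min",q[:,1].min(), "y min within |x|<.04", q[np.abs(q[:,0])<.04,1].min() if (np.abs(q[:,0])<.04).any() else None)
```

```text
6598
0.05 tool x rng -0.15562846006883546 0.09680055428640827 y min 0.09067386854675923 y min within |x|<.04 0.09067386854675923
0.067 tool x rng -0.14069955034835177 0.09492702057494233 y min 0.08496327515858794 y min within |x|<.04 0.08496327515858794
```

Request:
servo_tool([
  [[0, 0, -0.7, -0.1, -0.6, 4, 1], [0, 0, 0, 0, 0, 4, 1], [0, 0, 0, 0, 0, 4, 1], [0, 0, 0, 0, 0, 3, 1], [0, 0, 0, 0, 0, 1, 1]],
])

```text
t: 9.65
ee_pos: [0.4606, 0.3232, 0.1671]
tool_rot: [[-0.965, -0.264, 0.01], [-0.264, 0.965, 0.001], [-0.01, -0.001, -1.0]]
ft_force: [-0.8, -0.1, -0.1]
gripper_width: 0.998
```

Run:
```python
from h import *
st();plan([.456,.3285,.174],down(105.2),1,1)
```

```text
t9.65 p [0.4606 0.3232 0.1671] F [-0.8 -0.1 -0.1] g 0.998 q [ 0.4   0.68  1.56 -0.    0.9  -1.43]
[[-0.965, -0.264, 0.01], [-0.264, 0.965, 0.001], [-0.01, -0.001, -1.0]]
[[[-0.1,0.6,0.1,0.3,0.63,-0.69,1]]]
```

Request:
servo_tool([
  [[0, 0.6, 0, 0.3, 0.6, -0.7, 1], [0, 0, 0, 0, 0, 0, 1], [0, 0, 0, 0, 0, 0, 0.3], [0, 0, 0, 0, 0, 0, 0.3], [0, 0, 0, 0, 0, 0, 0.3], [0, 0, 0, 0, 0, 0, 0.3]],
], force=30)

```text
t: 10.4
ee_pos: [0.4568, 0.3284, 0.1787]
tool_rot: [[-0.965, -0.262, 0.005], [-0.262, 0.965, 0.001], [-0.005, -0.0, -1.0]]
ft_force: [0.0, 0.3, 0.6]
gripper_width: 0.569
```

Run:
```python
from h import *
st()
```

```text
t10.40 p [0.4568 0.3284 0.1787] F [0.  0.3 0.6] g 0.569 q [ 0.41  0.66  1.55 -0.    0.93 -1.42]
[[-0.965, -0.262, 0.005], [-0.262, 0.965, 0.001], [-0.005, -0.0, -1.0]]
```

Request:
servo_tool([
  [[0, 0, 0, 0, 0, 0.4, 0.3], [0, 0, 0, 0, 0, 0, 0.3], [0, 0, 0, 0, 0, 0, 0.3]],
])

```text
t: 10.78
ee_pos: [0.4569, 0.3283, 0.1755]
tool_rot: [[-0.965, -0.262, 0.006], [-0.262, 0.965, 0.001], [-0.006, -0.001, -1.0]]
ft_force: [0.2, -0.8, 1.6]
gripper_width: 0.473
```

Run:
```python
from h import *
st()
```

```text
t10.78 p [0.4569 0.3283 0.1755] F [ 0.2 -0.8  1.6] g 0.473 q [ 0.41  0.66  1.55 -0.    0.92 -1.42]
[[-0.965, -0.262, 0.006], [-0.262, 0.965, 0.001], [-0.006, -0.001, -1.0]]
```

The jaws stopped at 41.6 mm, which is the barrel's width. I lift and check.

Request:
servo_tool([
  [[0, 0, 0, 0, 0, -2, 0.3], [0, 0, 0, 0, 0, -4, 0.3], [0, 0, 0, 0, 0, -5, 0.3], [0, 0, 0, 0, 0, -5, 0.3], [0, 0, 0, 0, 0, -3, 0.3], [0, 0, 0, 0, 0, 0, 0.3]],
])

```text
t: 11.52
ee_pos: [0.4559, 0.3281, 0.3614]
tool_rot: [[-0.965, -0.262, -0.013], [-0.262, 0.965, -0.007], [0.014, -0.004, -1.0]]
ft_force: [-0.8, 0.4, -8.7]
gripper_width: 0.475
```

Run:
```python
from h import *
st();f,T=wrist();cv2.imwrite("pics/k.png",f["pixels"])
t=cw([-.03,.034,0]);print(t)
plan([t[0],t[1],.36],down(-5.8),14,.3)
```

```text
t11.53 p [0.4559 0.3281 0.3614] F [-0.8  0.4 -8.7] g 0.475 q [ 0.41  0.44  1.34 -0.    1.38 -1.42]
[[-0.965, -0.262, -0.013], [-0.262, 0.965, -0.007], [0.014, -0.004, -1.0]]
[ 0.59328949 -0.07554237  0.        ]
[[[-0.1,-0,7.9,-0.19,-3.04,0.01,0.3],[-0.1,-0,7.9,-0.61,-2.98,0,0.3],[-0.1,-0,7.9,-1.02,-2.87,0,0.3],[-0.1,-0,7.9,-1.4,-2.7,-0,0.3],[-0.1,-0,7.9,-1.76,-2.48,-0.01,0.3],[-0.1,-0,7.9,-2.09,-2.22,-0.01,0.3],[-0.1,-0,7.9,-2.37,-1.91,-0.01,0.3],[-0.1,-0,7.9,-2.61,-1.56,-0.01,0.3],[-0.1,-0,7.9,-2.8,-1.19,-0.01,0.3],[-0.1,-0,7.9,-2.94,-0.79,-0.01,0.3],[-0.1,-0,7.9,-3.02,-0.38,-0.01,0.3],[-0.1,-0,7.9,-3.04,0.04,-0.01,0.3],[-0.1,-0,7.9,-3.01,0.46,-0.01,0.3],[-0.1,-0,7.9,-2.92,0.87,-0,0.3]]]
```

View pics/k.png

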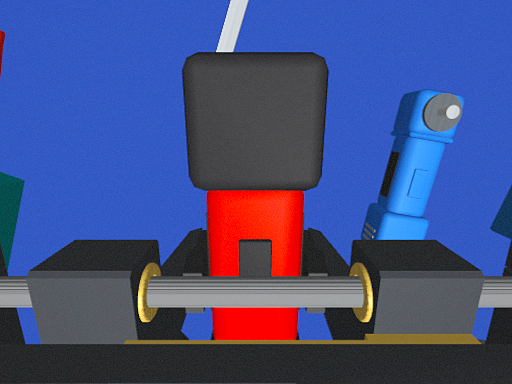

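The grinder hangs level and centred in the jaws, with the battery end at (255,120). I carry it over the front part of the bay.

Request:
servo_tool([
  [[0, 0, 9, -0.2, -3.2, 0, 0.3], [0, 0, 9, -0.7, -3.2, 0, 0.3], [0, 0, 9, -1.2, -3.0, 0, 0.3], [0, 0, 9, -1.7, -2.8, 0, 0.3], [0, 0, 9, -2.1, -2.5, 0, 0.3], [0, 0, 9, -2.5, -2.1, 0, 0.3], [0, 0, 9, -2.7, -1.8, 0, 0.3], [0, 0, 9, -2.9, -1.4, 0, 0.3]],
])

```text
t: 12.58
ee_pos: [0.5348, 0.0743, 0.3367]
tool_rot: [[-0.516, 0.855, -0.056], [0.857, 0.516, -0.014], [0.017, -0.055, -0.998]]
ft_force: [-0.2, 0.1, -8.8]
gripper_width: 0.475
```

Run:
```python
from h import *
st()
t=cw([-.06,.034,0]);print(t)
plan([t[0],t[1],.33],down(-5.8),7,.3)
```

```text
t12.57 p [0.5348 0.0743 0.3367] F [-0.2  0.1 -8.8] g 0.475 q [-0.08  0.43  1.43 -0.02  1.34 -0.62]
[[-0.516, 0.855, -0.056], [0.857, 0.516, -0.014], [0.017, -0.055, -0.998]]
[ 0.56344307 -0.07251068  0.        ]
[[[-0.5,0,5.3,-2.01,-0.73,0.1,0.3],[-0.5,0,5.3,-2.07,-0.54,0.1,0.3],[-0.5,0,5.3,-2.11,-0.35,0.09,0.3],[-0.5,0,5.3,-2.13,-0.16,0.09,0.3],[-0.5,0,5.3,-2.14,0.04,0.09,0.3],[-0.5,0,5.3,-2.12,0.24,0.09,0.3],[-0.5,0,5.3,-2.09,0.43,0.09,0.3]]]
```

Request:
servo_tool([
  [[-0.6, 0, 6, -2.3, -0.8, 0, 0.3], [-0.6, 0, 6, -2.4, -0.6, 0, 0.3], [-0.6, 0, 6, -2.4, -0.4, 0, 0.3], [-0.6, 0, 6, -2.5, -0.2, 0, 0.3], [-0.6, 0, 6, -2.5, 0, 0, 0.3], [-0.6, 0, 5, -2.2, 0.3, 0, 0.3], [0, 0, 0, 0, 0, 0, 0.3]],
])

```text
t: 13.45
ee_pos: [0.5562, -0.0765, 0.3148]
tool_rot: [[0.094, 0.995, -0.029], [0.996, -0.094, 0.009], [0.006, -0.03, -1.0]]
ft_force: [-0.2, -0.5, -8.0]
gripper_width: 0.473
```

Run:
```python
from h import *
st();f,T=wrist();cv2.imwrite("pics/l.png",f["pixels"])
t=cw([-.06,.034,0])
plan([t[0],t[1],.28],down(-5.8),2,.3)
g=viewer.grab_frame("scene");crop(g["pixels"],100,20,300,290,2.2,"l_s.png")
```

```text
t13.45 p [ 0.5562 -0.0765  0.3148] F [-0.2 -0.5 -8. ] g 0.473 q [-0.35  0.48  1.4  -0.    1.29 -0.25]
[[0.094, 0.995, -0.029], [0.996, -0.094, 0.009], [0.006, -0.03, -1.0]]
[[[-0.9,-0.2,0.2,0.18,0.41,1.73,0.3],[-0.9,-0.2,0.2,0.19,0.38,1.73,0.3]]]
```

View pics/l.png

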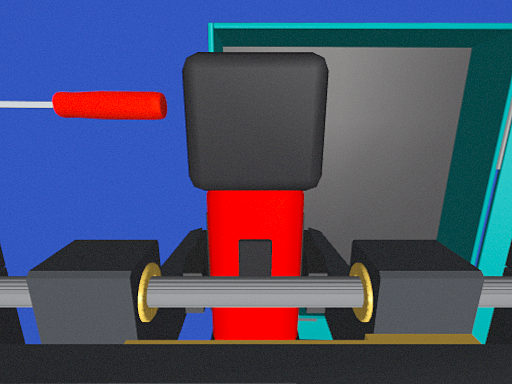

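View pics/l_s.png

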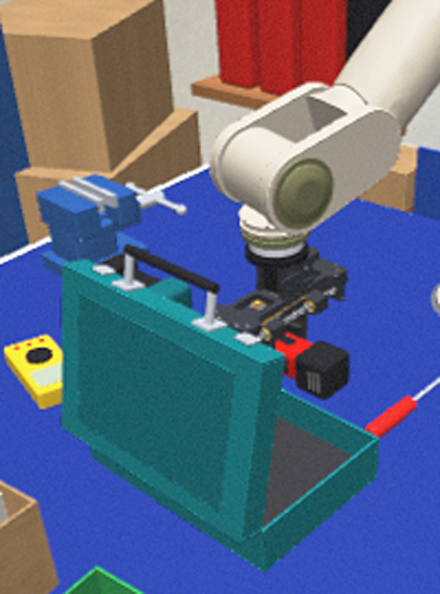

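Request:
servo_tool([
  [[-0.9, 0, 0.2, 0.2, 0.6, 2, 0.3], [-0.9, 0, 0.2, 0.2, 0.6, 2, 0.3], [0, 0, 0, 0, 0.6, 2, 0.3], [0, 0, 0, 0, 0.5, 1.5, 0.3], [0, 0, 0, 0, 0, 0, 0.3]],
])

```text
t: 14.18
ee_pos: [0.5782, -0.0686, 0.2344]
tool_rot: [[0.091, 0.996, -0.003], [0.996, -0.091, 0.009], [0.009, -0.004, -1.0]]
ft_force: [-0.6, -0.7, -8.1]
gripper_width: 0.474
```

Run:
```python
from h import *
s=st();print(wc(s["ee_pos"]))
t=cw([-.042,.034,0])
plan([t[0],t[1],.2],down(-5.8),2,.3)
```

```text
t14.18 p [ 0.5782 -0.0686  0.2344] F [-0.6 -0.7 -8.1] g 0.474 q [-0.32  0.61  1.44  0.01  1.1  -0.24]
[[0.091, 0.996, -0.003], [0.996, -0.091, 0.009], [0.009, -0.004, -1.0]]
[-0.04568546  0.03940427  0.23440969]
[[[-0.1,-0.3,0.3,-0.29,0.19,1.72,0.3],[-0.1,-0.3,0.3,-0.28,0.19,1.72,0.3]]]
```

Request:
servo_tool([
  [[0, 0, 0.3, -0.3, 0.2, 1.4, 0.3], [0, 0, 0.3, -0.3, 0.2, 1.2, 0.3], [0, 0, 0, 0, 0, 0.5, 0.3], [0, 0, 0, 0, 0, 0.2, 0.3], [0, 0, 0, 0, 0, 0, 0.3]],
])

```text
t: 14.8
ee_pos: [0.5818, -0.0751, 0.2003]
tool_rot: [[0.102, 0.995, -0.001], [0.995, -0.102, 0.008], [0.008, -0.002, -1.0]]
ft_force: [0.6, 0.5, -7.5]
gripper_width: 0.472
```

Run:
```python
from h import *
s=st();print(wc(s["ee_pos"]))
```

```text
t14.80 p [ 0.5818 -0.0751  0.2003] F [ 0.6  0.5 -7.5] g 0.472 q [-0.33  0.66  1.46  0.01  1.03 -0.23]
[[0.102, 0.995, -0.001], [0.995, -0.102, 0.008], [0.008, -0.002, -1.0]]
[-0.04145177  0.03329097  0.20032634]
```

Request:
servo_tool([
  [[0, 0.4, 0, 0, 0, 0.3, 0.3], [0, 0, 0, 0, 0, 0.2, 0.3], [0, 0, 0, 0, 0, 0, 0.3]],
])

```text
t: 15.18
ee_pos: [0.5819, -0.0748, 0.1962]
tool_rot: [[0.102, 0.995, 0.001], [0.995, -0.102, 0.015], [0.015, -0.0, -1.0]]
ft_force: [-2.1, -0.6, -6.0]
gripper_width: 0.472
```

Request:
servo_tool([
  [[0, -0.9, 0, 0, 0, 0.2, 0.3], [0, 0, 0, 0, 0, 0.1, 0.3], [0, 0, 0, 0, 0, 0, 0.3]],
])

```text
t: 15.55
ee_pos: [0.5819, -0.0736, 0.1956]
tool_rot: [[0.101, 0.995, 0.002], [0.995, -0.101, 0.0], [0.0, 0.002, -1.0]]
ft_force: [0.2, 0.6, -6.2]
gripper_width: 0.476
```

Request:
servo_tool([
  [[0, 0, 0, 0, 0, 0.3, 0.3], [0, 0, 0, 0, 0, 0.1, 0.3], [0, 0, 0, 0, 0, 0, 0.3]],
])

```text
t: 15.92
ee_pos: [0.5817, -0.0734, 0.1957]
tool_rot: [[0.101, 0.995, 0.003], [0.995, -0.101, -0.001], [-0.0, 0.004, -1.0]]
ft_force: [-0.3, 1.1, -5.6]
gripper_width: 0.472
```

The height has stopped at 0.1957 m and part of the weight has come off, so the grinder is on the foam. I open slowly.

Request:
servo_tool([
  [[0, 0, 0, 0, 0, 0.4, 0.3], [0, 0, 0, 0, 0, 0, 0.5], [0, 0, 0, 0, 0, 0, 0.58], [0, 0, 0, 0, 0, 0, 0.62], [0, 0, 0, 0, 0, 0, 0.62]],
])

```text
t: 16.55
ee_pos: [0.5827, -0.0742, 0.1957]
tool_rot: [[0.101, 0.995, 0.01], [0.995, -0.101, -0.004], [-0.003, 0.01, -1.0]]
ft_force: [0.6, -0.3, 0.2]
gripper_width: 0.622
```

Run:
```python
from h import *
s=st();print(wc(s["ee_pos"]));f,T=wrist();cv2.imwrite("pics/m.png",f["pixels"])
```

```text
t16.55 p [ 0.5827 -0.0742  0.1957] F [ 0.6 -0.3  0.2] g 0.622 q [-0.33  0.67  1.46 -0.    1.   -0.23]
[[0.101, 0.995, 0.01], [0.995, -0.101, -0.004], [-0.003, 0.01, -1.0]]
[-0.04068622  0.0343092   0.1956971 ]
```

View pics/m.png

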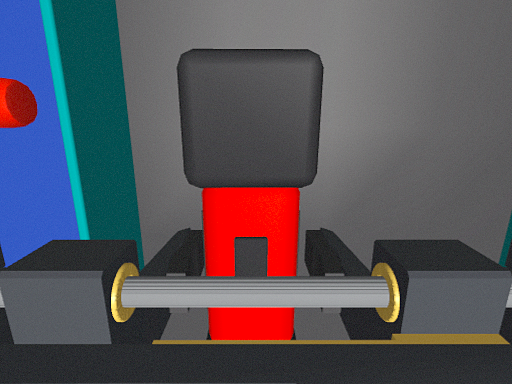

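The grinder is let go: force is about 0, it sits level, and the foam and front wall are visible at the left. I retreat and compute the stay geometry for the press.

Request:
servo_tool([
  [[0, 0, 0, 0, 0, -1.5, 0.62], [0, 0, 0, 0, 0, -2.5, 0.62], [0, 0, 0, 0, -0.5, -3, 0.62], [0, 0, 0, 0, -1.5, -4, 0.62], [0, 0, 0, 0, -2, -4, 0.5], [0, 0, 0, 0, -4, -3, 0]],
])

```text
t: 17.35
ee_pos: [0.5004, -0.0654, 0.3828]
tool_rot: [[0.101, 0.995, 0.01], [0.995, -0.101, -0.004], [-0.003, 0.01, -1.0]]
ft_force: [-0.5, -0.4, -0.5]
gripper_width: 0.415
```

```bash
cat >> h.py <<'E'
FOOT=np.array([-.0704,.0578]); HG=np.array([.11,.07])
def pin(th): return HG+.124*np.array([-np.cos(th),np.sin(th)])+.0096*np.array([np.sin(th),np.cos(th)])
def knee_of(psi):
    from scipy.optimize import brentq
    de=2.70-psi; D=np.sqrt(.125**2+.088**2+2*.125*.088*np.cos(de))
    th=brentq(lambda t:np.linalg.norm(pin(t)-FOOT)-D,.05,1.362) if D<np.linalg.norm(pin(1.362)-FOOT) else 1.36
    v=pin(th)-FOOT; al=np.arctan2(v[1],v[0]); be=np.arccos((.125**2+D*D-.088**2)/(2*.125*D))
    a=al-be*np.sign(de); return th,a,FOOT+.125*np.array([np.cos(a),np.sin(a)])
E
python3 - <<'E'
from h import *
st()
k0=np.array([.021,.143])
for psi in [2.84,2.7,2.6,2.4,2.3,2.2,2.1,2.0,1.9,1.85,1.75]:
    th,a,k=knee_of(psi);d=k-k0;print(psi,"lid %.3f arm %.1f"%(th,np.degrees(a)),k.round(4),"press along %.1f"%(1e3*d@[.682,-.731]),"arc %.1f"%np.linalg.norm(d*1e3))
f=viewer.grab_frame("top");crop(f["pixels"],220,80,370,230,4,"n_t.png")
print((proj(f,cw([.021,-.126,.143]))-[220,80])*4)
g,T=wrist();cv2.imwrite("pics/n_w.png",g["pixels"])
E
```

```text
t17.35 p [ 0.5004 -0.0654  0.3828] F [-0.5 -0.4 -0.5] g 0.415 q [-0.36  0.32  1.46 -0.    1.35 -0.26]
[[0.101, 0.995, 0.01], [0.995, -0.101, -0.004], [-0.003, 0.01, -1.0]]
2.84 lid 1.359 arm 42.9 [0.0211 0.1429] press along 0.2 arc 0.2
2.7 lid 1.360 arm 39.6 [0.0259 0.1375] press along 7.4 arc 7.4
2.6 lid 1.361 arm 37.2 [0.0292 0.1334] press along 12.6 arc 12.6
2.4 lid 1.342 arm 32.8 [0.0347 0.1255] press along 22.1 arc 22.2
2.3 lid 1.325 arm 30.8 [0.037  0.1217] press along 26.5 arc 26.6
2.2 lid 1.304 arm 28.8 [0.0392 0.118 ] press along 30.7 arc 30.9
2.1 lid 1.278 arm 26.9 [0.0411 0.1143] press along 34.7 arc 35.0
2.0 lid 1.248 arm 25.1 [0.0428 0.1108] press along 38.4 arc 38.9
1.9 lid 1.214 arm 23.3 [0.0444 0.1073] press along 42.0 arc 42.7
1.85 lid 1.196 arm 22.5 [0.0451 0.1056] press along 43.8 arc 44.5
1.75 lid 1.156 arm 20.8 [0.0464 0.1023] press along 47.1 arc 48.0
[[425.42029182 278.21234081]]
```

View pics/n_t.png

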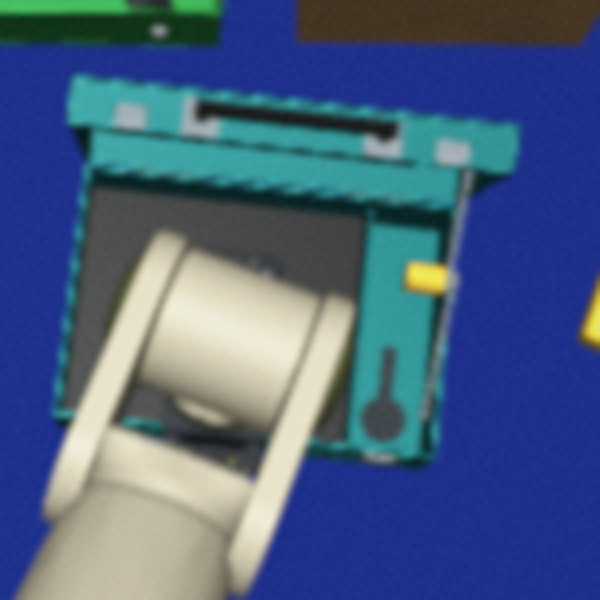

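View pics/n_w.png

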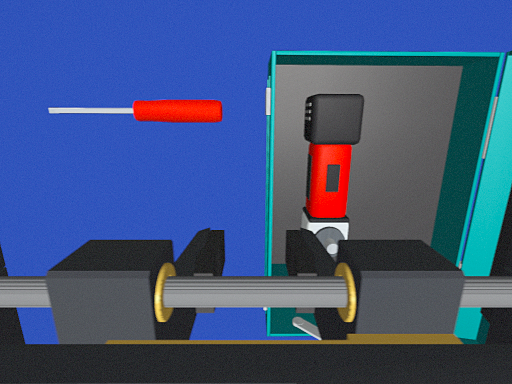

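The knob is at (428,278) in the crop, against a predicted (425,278). The grinder lies flat in the bay, and the lid stands on the stay. My stay geometry reproduces the stated press depths: 38 mm gives 2.0. I plan the press with closed fingertips tilted along the press direction.

```bash
cat >> h.py <<'E'
ZP=np.array([.588,0,-.809]);RP=RC@np.c_[[-.809,0,-.588],[0,1,0],[.588,0,-.809]]
def tcp_knee(k,off=.0,y=-.120): return cw(np.array([k[0],y,k[1]])-(.178+off)*ZP)
E
python3 - <<'E'
from h import *
p=tcp_knee([.021,.143],.09);print(p)
plan(p,RP,11,0)
E
```

```text
[ 0.47168846 -0.21798301  0.359812  ]
[[[-2.5,-2.5,-7.9,-1.41,-0.1,0.23,0],[-2.5,-2.5,-7.9,-1.37,-0.31,0.28,0],[-2.5,-2.5,-7.9,-1.3,-0.51,0.32,0],[-2.5,-2.5,-7.9,-1.2,-0.69,0.35,0],[-2.5,-2.5,-7.9,-1.08,-0.87,0.37,0],[-2.5,-2.5,-7.9,-0.93,-1.02,0.37,0],[-2.5,-2.5,-7.9,-0.77,-1.16,0.36,0],[-2.5,-2.5,-7.9,-0.59,-1.26,0.33,0],[-2.5,-2.5,-7.9,-0.39,-1.35,0.3,0],[-2.5,-2.5,-7.9,-0.19,-1.4,0.25,0],[-2.5,-2.5,-7.9,0.01,-1.42,0.19,0]]]
```

Request:
servo_tool([
  [[-2.7, -2.7, -8.5, -1.6, -0.1, 0.2, 0], [-2.7, -2.7, -8.5, -1.6, -0.3, 0.2, 0], [-2.7, -2.7, -8.5, -1.5, -0.6, 0.3, 0], [-2.7, -2.7, -8.5, -1.4, -0.8, 0.3, 0], [-2.7, -2.7, -8.5, -1.2, -1.0, 0.3, 0], [-2.7, -2.7, -8.5, -1.0, -1.2, 0.3, 0], [-2.7, -2.7, -8.5, -0.8, -1.3, 0.3, 0], [-2.7, -2.7, -8.5, -0.6, -1.4, 0.3, 0]],
])

```text
t: 18.45
ee_pos: [0.4816, -0.1945, 0.3751]
tool_rot: [[-0.783, 0.384, 0.49], [0.367, 0.92, -0.134], [-0.502, 0.075, -0.862]]
ft_force: [-0.3, 0.3, -0.2]
gripper_width: 0.006
```

Run:
```python
from h import *
st();p=tcp_knee([.021,.143],.09)
plan(p,RP,4,0)
```

```text
t18.45 p [ 0.4816 -0.1945  0.3751] F [-0.3  0.3 -0.2] g 0.006 q [-0.64  0.29  1.56  0.26  0.8  -1.93]
[[-0.783, 0.384, 0.49], [0.367, 0.92, -0.134], [-0.502, 0.075, -0.862]]
[[[-1.4,-1.3,-4.1,0.17,-0.66,0.29,0],[-1.4,-1.3,-4.1,0.22,-0.66,0.27,0],[-1.4,-1.3,-4.1,0.28,-0.65,0.24,0],[-1.4,-1.3,-4.1,0.33,-0.63,0.22,0]]]
```

Request:
servo_tool([
  [[-1.5, -1.4, -4.8, 0.2, -0.8, 0.3, 0], [-1.5, -1.4, -4.8, 0.2, -0.8, 0.3, 0], [-1.5, -1.4, -4.5, 0.3, -0.7, 0.3, 0], [-1.4, -1.3, -4, 0.3, -0.5, 0.2, 0], [0, 0, 0, 0, 0, 0, 0]],
])

```text
t: 19.08
ee_pos: [0.4725, -0.2229, 0.3586]
tool_rot: [[-0.802, 0.065, 0.593], [0.043, 0.998, -0.051], [-0.595, -0.016, -0.803]]
ft_force: [-1.4, -0.3, -0.7]
gripper_width: 0.007
```

Run:
```python
from h import *
st();p=tcp_knee([.021,.143],.03)
plan(p,RP,2,0)
g,T=wrist();cv2.imwrite("pics/o_w.png",g["pixels"]);print(proj(g,[cw([.021,-.126,.143])],T))
f=viewer.grab_frame("top");crop(f["pixels"],220,80,370,230,4,"o_t.png")
```

```text
t19.07 p [ 0.4725 -0.2229  0.3586] F [-1.4 -0.3 -0.7] g 0.007 q [-0.73  0.31  1.6   0.54  0.77 -2.54]
[[-0.802, 0.065, 0.593], [0.043, 0.998, -0.051], [-0.595, -0.016, -0.803]]
[[[0.3,0.3,1.1,0.03,0.22,2.92,0],[0.3,0.3,1.1,0.02,0.23,2.91,0]]]
[[250.03860238 194.16267326]]
```

View pics/o_w.png

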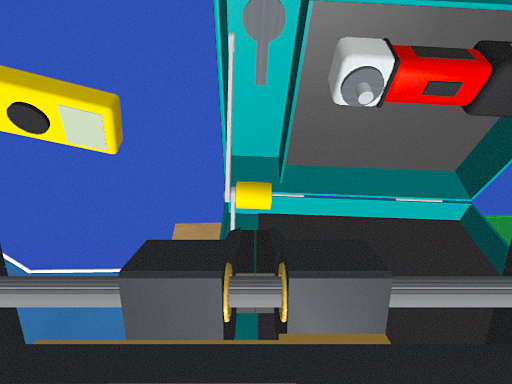

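View pics/o_t.png

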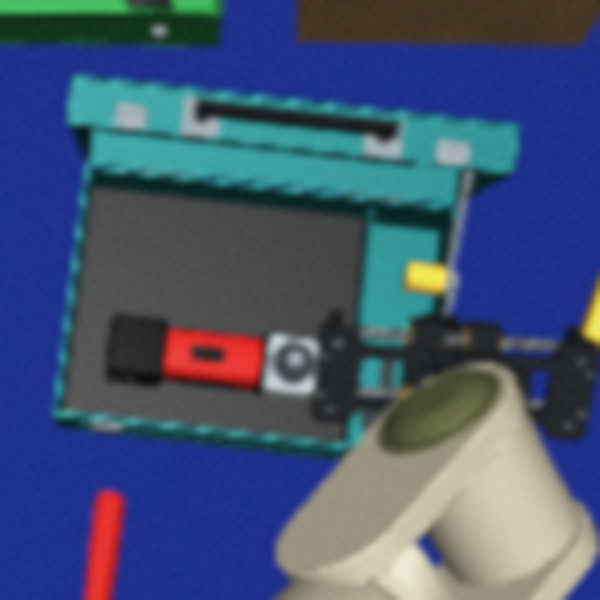

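The knob is at (254,195) in the wrist view, against a predicted (250,194), directly ahead of the closed tips at (255,240). I approach it.

Request:
servo_tool([
  [[0.3, 0.3, 1.2, 0, 0.3, 3.4, 0], [0.3, 0.3, 1.0, 0, 0.3, 3.2, 0], [0, 0, 0, 0, 0, 0, 0]],
])

```text
t: 19.55
ee_pos: [0.5136, -0.2195, 0.3059]
tool_rot: [[-0.804, 0.105, 0.585], [0.084, 0.994, -0.063], [-0.588, -0.002, -0.809]]
ft_force: [0.1, 0.1, -0.2]
gripper_width: 0.005
```

Run:
```python
from h import *
st();
plan(tcp_knee([.021,.143],.0),RP,1,0)
```

```text
t19.55 p [ 0.5136 -0.2195  0.3059] F [ 0.1  0.1 -0.2] g 0.005 q [-0.66  0.43  1.58  0.54  0.65 -2.49]
[[-0.804, 0.105, 0.585], [0.084, 0.994, -0.063], [-0.588, -0.002, -0.809]]
[[[-0.2,0,-0.1,0.21,-0.27,2.18,0]]]
```

Request:
servo_tool([
  [[0, 0, 0, 0.2, -0.3, 2.0, 0], [0, 0, 0, 0, 0, 0.3, 0], [0, 0, 0, 0, 0, 0.5, 0], [0, 0, 0, 0, 0, 0.5, 0]],
])

```text
t: 20.05
ee_pos: [0.5307, -0.2242, 0.2822]
tool_rot: [[-0.801, 0.105, 0.589], [0.082, 0.994, -0.066], [-0.593, -0.004, -0.805]]
ft_force: [-0.5, 1.1, 0.9]
gripper_width: 0.003
```

```bash
cat >> h.py <<'E'
def pressinfo():
    s=st();c=wc(s["ee_pos"]);z=RC.T@np.array(s["tool_rot"])[:,2];k=c+.178*z
    print("knob-if-touching",k.round(4),"press %.1f"%(1e3*np.hypot(k[0]-.021,k[2]-.143)),"F.z",np.round(np.array(s["ft_force"])@np.array(s["tool_rot"])[:,2],1))
    plan(tcp_knee([.0428,.1108]),RP,1,0)
E
python3 - <<'E'
from h import *
pressinfo()
E
```

```text
t20.05 p [ 0.5307 -0.2242  0.2822] F [-0.5  1.1  0.9] g 0.003 q [-0.65  0.49  1.56  0.57  0.6  -2.51]
[[-0.801, 0.105, 0.589], [0.082, 0.994, -0.066], [-0.593, -0.004, -0.805]]
knob-if-touching [ 0.0283 -0.1213  0.1389] press 8.4 F.z -1.1
[[[-0.3,0.3,-0,0.39,0.04,3.12,0]]]
```

Request:
servo_tool([
  [[0, 0, 0, 0.2, 0, 0.7, 0], [0, 0, 0, 0.1, 0, 0.7, 0], [0, 0, 0, 0, 0, 0.6, 0], [0, 0, 0, 0, 0, 0.4, 0]],
])

```text
t: 20.55
ee_pos: [0.5433, -0.2257, 0.2608]
tool_rot: [[-0.8, 0.105, 0.591], [0.082, 0.994, -0.067], [-0.594, -0.005, -0.804]]
ft_force: [-0.5, 0.8, 2.5]
gripper_width: 0.004
```

Run:
```python
from h import *
pressinfo()
g,T=wrist();cv2.imwrite("pics/p_w.png",g["pixels"])
f=viewer.grab_frame("top");crop(f["pixels"],220,80,370,230,4,"p_t.png")
```

```text
t20.55 p [ 0.5433 -0.2257  0.2608] F [-0.5  0.8  2.5] g 0.004 q [-0.64  0.54  1.55  0.59  0.56 -2.53]
[[-0.8, 0.105, 0.591], [0.082, 0.994, -0.067], [-0.594, -0.005, -0.804]]
knob-if-touching [ 0.0412 -0.1217  0.1177] press 32.4 F.z -2.4
[[[-0.4,0.5,-0,0.14,0.05,0.65,0]]]
```

View pics/p_w.png

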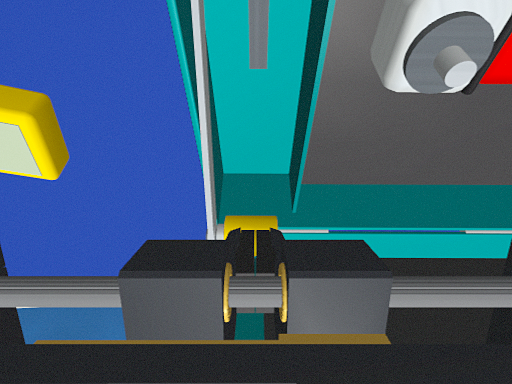

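View pics/p_t.png

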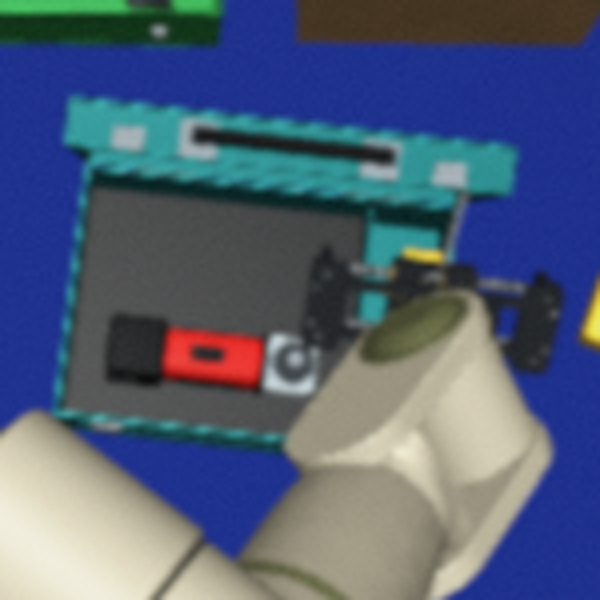

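The knob is moving with the tips and the lid has come forward: in the top crop the handle went from row ~112 to ~136 at its left end. I read the lid angle from the handle.

Run:
```python
from h import *
f=viewer.grab_frame("top")
print("now obs bar left (203,134) right(391,157)")
for th in [1.36,1.3,1.27,1.25,1.22,1.2,1.15]:
    P=[bar(th)+RC@np.array([0,s*.07,0]) for s in (1,-1)]
    print(th,((proj(f,P)-[220,80])*4).round(0).tolist())
```

```text
now obs bar left (203,134) right(391,157)
1.36 [[196.0, 106.0], [400.0, 128.0]]
1.3 [[193.0, 129.0], [397.0, 151.0]]
1.27 [[192.0, 141.0], [395.0, 163.0]]
1.25 [[191.0, 148.0], [394.0, 171.0]]
1.22 [[190.0, 160.0], [393.0, 182.0]]
1.2 [[189.0, 168.0], [392.0, 190.0]]
1.15 [[187.0, 187.0], [389.0, 209.0]]
```

Handle row 134 gives a lid angle of about 1.295 and a knee of about 2.17, which agrees with the 32 mm press. I add about 6 mm to reach 2.0.

Request:
servo_tool([
  [[0, 0, 0, 0.1, 0, 0.3, 0], [0, 0, 0, 0, 0, 0.3, 0]],
])

```text
t: 20.95
ee_pos: [0.5458, -0.226, 0.2555]
tool_rot: [[-0.8, 0.105, 0.59], [0.082, 0.994, -0.067], [-0.594, -0.005, -0.804]]
ft_force: [-3.1, -0.1, 0.7]
gripper_width: 0.008
```

Run:
```python
from h import *
pressinfo()
f=viewer.grab_frame("top");crop(f["pixels"],220,80,370,230,4,"q_t.png")
```

```text
t20.95 p [ 0.5458 -0.226   0.2555] F [-3.1 -0.1  0.7] g 0.008 q [-0.64  0.55  1.55  0.6   0.55 -2.54]
[[-0.8, 0.105, 0.59], [0.082, 0.994, -0.067], [-0.594, -0.005, -0.804]]
knob-if-touching [ 0.0437 -0.1217  0.1123] press 38.2 F.z -2.4
[[[-0.4,0.4,-0,0.02,0.05,0.06,0]]]
```

View pics/q_t.png

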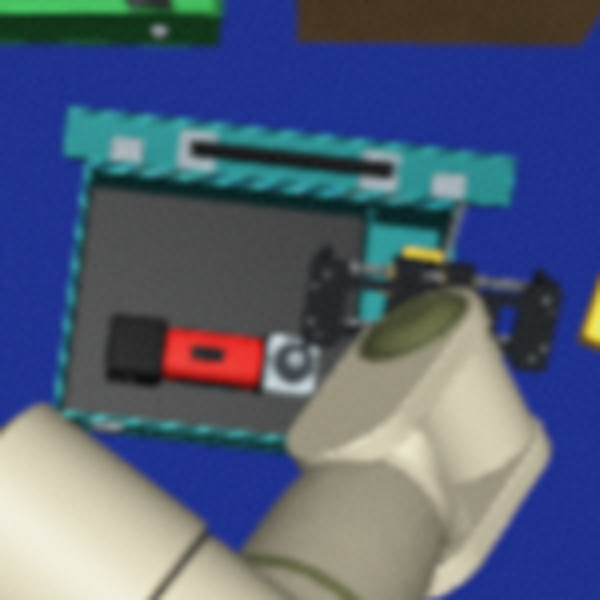

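The handle's left end is at row ~149, so the lid is at about 1.25 and the knee at about 2.0. I hold a moment, then back off.

Request:
servo_tool([
  [[0, 0, 0, 0, 0, 0, 0], [0, 0, 0, 0, 0, -0.5, 0], [0, 0, 0, 0, 0, -1.5, 0], [0, 0, 0, 0, 0, -3, 0], [0, 0, 0, 0, 0, -4, 0]],
])

```text
t: 21.62
ee_pos: [0.4908, -0.2196, 0.3288]
tool_rot: [[-0.803, 0.105, 0.587], [0.083, 0.994, -0.065], [-0.591, -0.003, -0.807]]
ft_force: [0.1, -0.3, 0.3]
gripper_width: 0.004
```

Run:
```python
from h import *
st()
f=viewer.grab_frame("top");crop(f["pixels"],220,80,370,230,4,"r_t.png")
```

```text
t21.62 p [ 0.4908 -0.2196  0.3288] F [ 0.1 -0.3  0.3] g 0.004 q [-0.69  0.37  1.61  0.54  0.69 -2.5 ]
[[-0.803, 0.105, 0.587], [0.083, 0.994, -0.065], [-0.591, -0.003, -0.807]]
```

View pics/r_t.png

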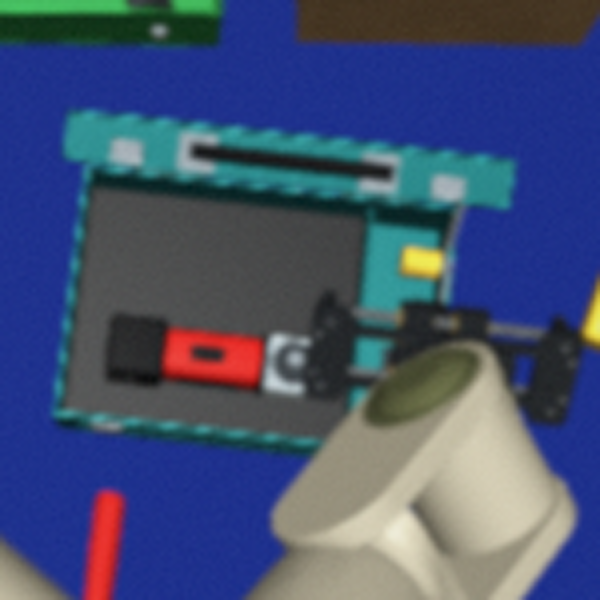

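The lid stays where it was (row ~152, about 1.245 rad) and the knee stays folded. I go back to the handle.

Run:
```python
from h import *
p=cw([-.07,0,.52])
plan(p,down(-5.8),12,.4)
```

```text
[[[2.4,2.4,7.2,-1.25,0.99,-1.02,0.4],[2.4,2.4,7.2,-1.08,1.09,-1.11,0.4],[2.4,2.4,7.2,-0.89,1.17,-1.2,0.4],[2.4,2.4,7.2,-0.69,1.22,-1.28,0.4],[2.4,2.4,7.2,-0.48,1.23,-1.35,0.4],[2.4,2.4,7.2,-0.26,1.22,-1.42,0.4],[2.4,2.4,7.2,-0.05,1.18,-1.48,0.4],[2.4,2.4,7.2,0.16,1.12,-1.52,0.4],[2.4,2.4,7.2,0.36,1.02,-1.55,0.4],[2.4,2.4,7.2,0.55,0.9,-1.57,0.4],[2.4,2.4,7.2,0.72,0.75,-1.58,0.4],[2.4,2.4,7.2,0.87,0.59,-1.58,0.4]]]
```

Request:
servo_tool([
  [[2.7, 2.7, 8, -1.5, 1.1, -2.0, 0.4], [2.7, 2.7, 8, -1.3, 1.3, -2.0, 0.4], [2.7, 2.7, 8, -1.0, 1.4, -2.0, 0.4], [2.7, 2.7, 8, -0.7, 1.4, -2.0, 0.4], [2.7, 2.7, 8, -0.4, 1.4, -1.8, 0.4], [2.7, 2.7, 8, -0.1, 1.4, -1.8, 0.4], [2.7, 2.7, 8, 0.1, 1.3, -1.8, 0.4], [2.7, 2.7, 8, 0.3, 1.1, -1.8, 0.4]],
])

```text
t: 22.68
ee_pos: [0.5158, -0.1258, 0.5091]
tool_rot: [[-0.255, 0.959, 0.125], [0.954, 0.27, -0.127], [-0.155, 0.087, -0.984]]
ft_force: [1.3, -0.7, -0.0]
gripper_width: 0.401
```

Run:
```python
from h import *
st()
p=cw([-.04,0,.53])
plan(p,down(-5.8),5,.4)
```

```text
t22.68 p [ 0.5158 -0.1258  0.5091] F [ 1.3 -0.7 -0. ] g 0.401 q [-0.45  0.27  1.17 -0.06  1.53 -0.72]
[[-0.255, 0.959, 0.125], [0.954, 0.27, -0.127], [-0.155, 0.087, -0.984]]
[[[1.3,1.6,4.2,-0.06,1.36,-0.3,0.4],[1.3,1.6,4.2,0.05,1.35,-0.33,0.4],[1.3,1.6,4.2,0.16,1.34,-0.36,0.4],[1.3,1.6,4.2,0.27,1.31,-0.38,0.4],[1.3,1.6,4.2,0.37,1.28,-0.4,0.4]]]
```

Request:
servo_tool([
  [[1.5, 1.8, 4.8, 0, 1.5, -0.3, 0.4], [1.5, 1.8, 4.8, 0, 1.5, -0.4, 0.4], [1.5, 1.8, 4.8, 0.2, 1.5, -0.4, 0.4], [1.5, 1.8, 4.8, 0.3, 1.5, -0.4, 0.4], [1.0, 1.0, 3, 0.3, 0.8, -0.3, 0.4], [0, 0, 0, 0, 0, 0, 0.4]],
])

```text
t: 23.42
ee_pos: [0.5802, -0.1069, 0.536]
tool_rot: [[0.135, 0.991, -0.005], [0.991, -0.135, 0.007], [0.007, -0.006, -1.0]]
ft_force: [1.0, -0.5, 0.6]
gripper_width: 0.401
```

Run:
```python
from h import *
st();g,T=wrist();cv2.imwrite("pics/s_w.png",g["pixels"])
for th in (1.2,1.245,1.29): print(th,proj(g,[bar(th)+RC@np.array([0,.07,0]),bar(th)-RC@np.array([0,.07,0])],T).round(0).tolist(),bar(th))
f=viewer.grab_frame("scene");crop(f["pixels"],100,0,300,290,2,"s_s.png")
b=bar(1.245)
plan(b+[0,0,.207],down(-5.8),2,.4)
```

```text
t23.43 p [ 0.5802 -0.1069  0.536 ] F [ 1.  -0.5  0.6] g 0.401 q [-0.38  0.41  0.89  0.01  1.86 -0.25]
[[0.135, 0.991, -0.005], [0.991, -0.135, 0.007], [0.007, -0.006, -1.0]]
1.2 [[359.0, 115.0], [349.0, 303.0]] [ 0.64859418 -0.11533496  0.31962961]
1.245 [[379.0, 115.0], [365.0, 305.0]] [ 0.65984777 -0.11647806  0.32301874]
1.29 [[399.0, 114.0], [382.0, 307.0]] [ 0.67124164 -0.11763541  0.3258956 ]
[[[-0.2,-0.2,-1,0.06,4.03,0.27,0.4],[-0.2,-0.2,-1,-0,4.03,0.29,0.4]]]
```

View pics/s_w.png

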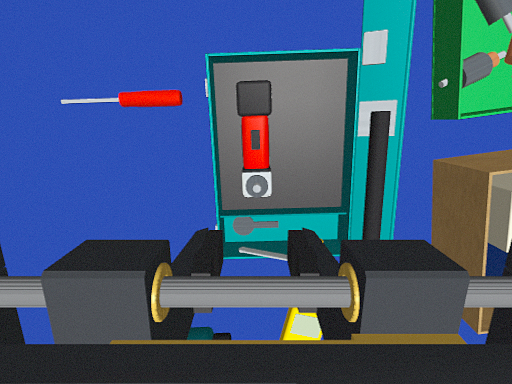

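View pics/s_s.png

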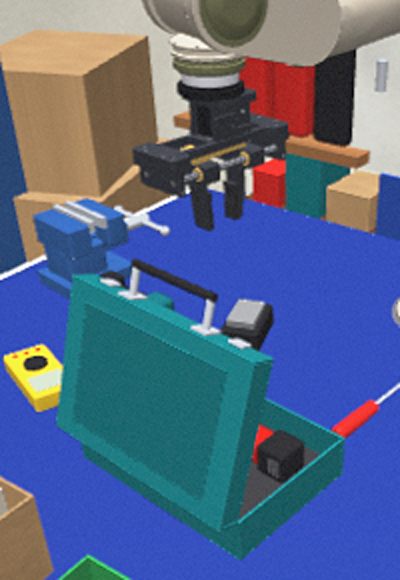

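The bar's far end is at (381,112), so the lid is at about 1.25 rad. I move above the bar.

Request:
servo_tool([
  [[0, 0, -1, 0, 3, 0, 0.45], [0, 0, -1, 0, 3, 0, 0.45], [0, 0, 0, 0, 1.5, 0, 0.45], [0, 0, 0, 0, 0.3, 0, 0.45], [0, 0, 0, 0, 0, 0, 0.45]],
])

```text
t: 24.15
ee_pos: [0.6564, -0.1169, 0.5369]
tool_rot: [[0.097, 0.995, -0.004], [0.995, -0.097, 0.005], [0.005, -0.004, -1.0]]
ft_force: [-0.6, 0.6, -0.1]
gripper_width: 0.448
```

Run:
```python
from h import *
st();g,T=wrist();cv2.imwrite("pics/t_w.png",g["pixels"])
for th in (1.2,1.25,1.3): print(th,proj(g,[bar(th)+RC@np.array([0,.07,0])],T).round(0).tolist())
b=bar(1.25)
plan(b+[0,0,.150],down(-5.8),2,.4)
```

```text
t24.15 p [ 0.6564 -0.1169  0.5369] F [-0.6  0.6 -0.1] g 0.448 q [-0.35  0.58  0.6   0.    1.97 -0.26]
[[0.097, 0.995, -0.004], [0.995, -0.097, 0.005], [0.005, -0.004, -1.0]]
1.2 [[245.0, 115.0]]
1.25 [[264.0, 115.0]]
1.3 [[285.0, 115.0]]
[[[-0.1,-0.1,0.1,0.02,0.25,3.18,0.4],[-0.1,-0.1,0.1,0.03,0.25,3.18,0.4]]]
```

View pics/t_w.png

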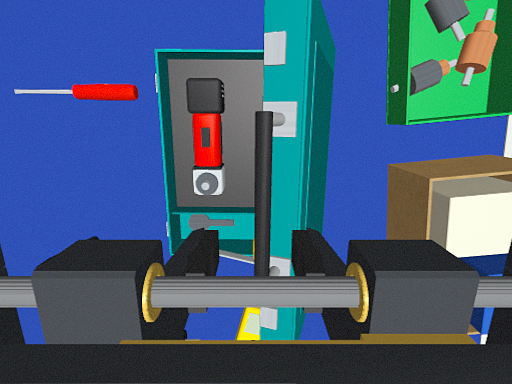

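Request:
servo_tool([
  [[0, 0, 0, 0, 0.4, 2.5, 0.45], [0, 0, 0, 0, 0.1, 2.5, 0.45], [0, 0, 0, 0, 0, 1.2, 0.45], [0, 0, 0, 0, 0, 0, 0.45]],
])

```text
t: 24.7
ee_pos: [0.6585, -0.1167, 0.4763]
tool_rot: [[0.097, 0.995, 0.0], [0.995, -0.097, 0.003], [0.003, -0.0, -1.0]]
ft_force: [-0.0, -0.6, 0.1]
gripper_width: 0.45
```

Run:
```python
from h import *
st();g,T=wrist();cv2.imwrite("pics/u_w.png",g["pixels"])
b=bar(1.25)
plan(b+[0,0,.147],down(-5.8),1,.4)
```

```text
t24.70 p [ 0.6585 -0.1167  0.4763] F [-0.  -0.6  0.1] g 0.45 q [-0.35  0.58  0.76  0.    1.8  -0.25]
[[0.097, 0.995, 0.0], [0.995, -0.097, 0.003], [0.003, -0.0, -1.0]]
[[[0.1,-0.2,0.2,0.03,0.26,0.67,0.4]]]
```

View pics/u_w.png

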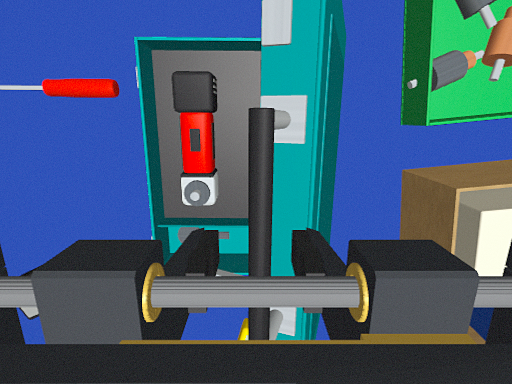

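Bar between the fingers at (261,200). I close on it.

Request:
servo_tool([
  [[0, 0, 0, 0, 0.25, 0.7, 0.45], [0, 0, 0, 0, 0, 0, 0], [0, 0, 0, 0, 0, 0, 0], [0, 0, 0, 0, 0, 0, 0], [0, 0, 0, 0, 0, 0, 0], [0, 0, 0, 0, 0, 0, 0]],
], force=25)

```text
t: 25.5
ee_pos: [0.661, -0.1169, 0.4717]
tool_rot: [[0.097, 0.995, 0.005], [0.995, -0.097, 0.002], [0.002, 0.004, -1.0]]
ft_force: [-0.4, -0.1, 0.2]
gripper_width: 0.118
```

Run:
```python
from h import *
st();th=barinfo();arc(np.arange(th-.06,0.9,-.06))
```

```text
t25.50 p [ 0.661  -0.1169  0.4717] F [-0.4 -0.1  0.2] g 0.118 q [-0.35  0.58  0.76  0.    1.79 -0.25]
[[0.097, 0.995, 0.005], [0.995, -0.097, 0.002], [0.002, 0.004, -1.0]]
lid th 1.253 radius err mm 1.2 y 0.0
1.193 [ 0.   -1.48  0.56]
1.133 [ 0.01 -1.48  0.53]
1.073 [ 0.   -1.45  0.62]
1.013 [ 0.   -1.41  0.71]
0.953 [ 0.   -1.36  0.79]
```

Gripped (0.118). I lower along the arc at about 0.6 rad/s.

Request:
servo_tool([
  [[0, 0, 0, 0, -1.5, 0.5, 0], [0, 0, 0, 0, -1.6, 0.6, 0], [0, 0, 0, 0, -1.7, 0.7, 0], [0, 0, 0, 0, -1.7, 0.8, 0], [0, 0, 0, 0, -1.6, 0.9, 0]],
])

```text
t: 26.12
ee_pos: [0.5801, -0.1086, 0.4339]
tool_rot: [[0.096, 0.995, 0.012], [0.995, -0.096, 0.002], [0.004, 0.011, -1.0]]
ft_force: [5.9, -0.6, -8.6]
gripper_width: 0.119
```

Run:
```python
from h import *
st();th=barinfo();arc(np.arange(th-.08,0.4,-.08))
```

```text
t26.12 p [ 0.5801 -0.1086  0.4339] F [ 5.9 -0.6 -8.6] g 0.119 q [-0.39  0.43  1.13  0.01  1.57 -0.29]
[[0.096, 0.995, 0.012], [0.995, -0.096, 0.002], [0.004, 0.011, -1.0]]
lid th 0.915 radius err mm 0.2 y 0.4
0.835 [-0.03 -1.69  1.25]
0.755 [ 0.   -1.59  1.36]
0.675 [ 0.   -1.48  1.49]
0.595 [ 0.   -1.36  1.6 ]
0.515 [ 0.   -1.22  1.7 ]
0.435 [-0.   -1.08  1.8 ]
```

Request:
servo_tool([
  [[0, 0, 0, 0, -1.7, 1.2, 0], [0, 0, 0, 0, -1.6, 1.4, 0], [0, 0, 0, 0, -1.5, 1.5, 0], [0, 0, 0, 0, -1.4, 1.6, 0], [0, 0, 0, 0, -1.2, 1.7, 0]],
])

```text
t: 26.75
ee_pos: [0.5063, -0.1008, 0.3562]
tool_rot: [[0.096, 0.995, 0.02], [0.995, -0.096, 0.002], [0.004, 0.02, -1.0]]
ft_force: [3.8, -1.8, -4.6]
gripper_width: 0.122
```

Run:
```python
from h import *
st();th=barinfo();arc(np.arange(th-.07,-.05,-.07))
```

```text
t26.75 p [ 0.5063 -0.1008  0.3562] F [ 3.8 -1.8 -4.6] g 0.122 q [-0.43  0.36  1.48  0.01  1.29 -0.34]
[[0.096, 0.995, 0.02], [0.995, -0.096, 0.002], [0.004, 0.02, -1.0]]
lid th 0.505 radius err mm -1.1 y 0.7
0.435 [-0.07 -1.05  1.51]
0.365 [-0.   -0.84  1.63]
0.295 [-0.   -0.73  1.69]
0.225 [-0.   -0.61  1.73]
0.155 [-0.01 -0.48  1.77]
0.085 [-0.01 -0.36  1.8 ]
0.015 [-0.01 -0.23  1.82]
```

Request:
servo_tool([
  [[0, 0, 0, 0, -1.0, 1.5, 0], [0, 0, 0, 0, -0.9, 1.6, 0], [0, 0, 0, 0, -0.7, 1.6, 0], [0, 0, 0, 0, -0.6, 1.5, 0], [0, 0, 0, 0, -0.4, 1.3, 0]],
])

```text
t: 27.38
ee_pos: [0.4727, -0.0972, 0.2784]
tool_rot: [[0.097, 0.995, 0.031], [0.995, -0.097, 0.001], [0.004, 0.03, -1.0]]
ft_force: [1.0, 0.6, -2.2]
gripper_width: 0.114
```

Run:
```python
from h import *
st();th=barinfo();arc(np.arange(th-.04,-.05,-.04))
```

```text
t27.38 p [ 0.4727 -0.0972  0.2784] F [ 1.   0.6 -2.2] g 0.114 q [-0.45  0.4   1.68  0.02  1.03 -0.36]
[[0.097, 0.995, 0.031], [0.995, -0.097, 0.001], [0.004, 0.03, -1.0]]
lid th 0.181 radius err mm -1.7 y 0.9
0.141 [-0.09 -0.43  0.97]
0.101 [-0.   -0.22  1.03]
0.061 [-0.   -0.18  1.03]
0.021 [-0.   -0.13  1.04]
-0.019 [-0.   -0.09  1.05]
```

Request:
servo_tool([
  [[0, 0, 0, 0, -0.4, 1.0, 0], [0, 0, 0, 0, -0.2, 1.0, 0], [0, 0, 0, 0, -0.2, 1.0, 0], [0, 0, 0, 0, -0.1, 0.8, 0], [0, 0, 0, 0, 0, 0.4, 0]],
])

```text
t: 28.0
ee_pos: [0.4654, -0.0964, 0.2339]
tool_rot: [[0.097, 0.995, 0.033], [0.995, -0.097, 0.001], [0.004, 0.033, -0.999]]
ft_force: [-2.7, -0.8, -3.3]
gripper_width: 0.111
```

Run:
```python
from h import *
st();th=barinfo()
```

```text
t28.00 p [ 0.4654 -0.0964  0.2339] F [-2.7 -0.8 -3.3] g 0.111 q [-0.46  0.46  1.75  0.02  0.9  -0.37]
[[0.097, 0.995, 0.033], [0.995, -0.097, 0.001], [0.004, 0.033, -0.999]]
lid th 0.008 radius err mm -1.6 y 0.9
```

Near shut. I press down a few millimetres more to confirm the stop.

Request:
servo_tool([
  [[0, 0, 0, 0, 0, 0.3, 0], [0, 0, 0, 0, 0, 0.3, 0], [0, 0, 0, 0, 0, 0.4, 0]],
])

```text
t: 28.38
ee_pos: [0.4652, -0.0964, 0.2263]
tool_rot: [[0.096, 0.995, 0.033], [0.995, -0.096, -0.0], [0.003, 0.033, -0.999]]
ft_force: [-10.7, 1.0, 28.4]
gripper_width: 0.104
```

Run:
```python
from h import *
st();th=barinfo()
f=viewer.grab_frame("scene");crop(f["pixels"],100,100,300,290,3,"v_s.png")
```

```text
t28.38 p [ 0.4652 -0.0964  0.2263] F [-10.7   1.   28.4] g 0.104 q [-0.46  0.47  1.76  0.02  0.88 -0.37]
[[0.096, 0.995, 0.033], [0.995, -0.096, -0.0], [0.003, 0.033, -0.999]]
lid th -0.021 radius err mm -1.8 y 0.7
```

View pics/v_s.png

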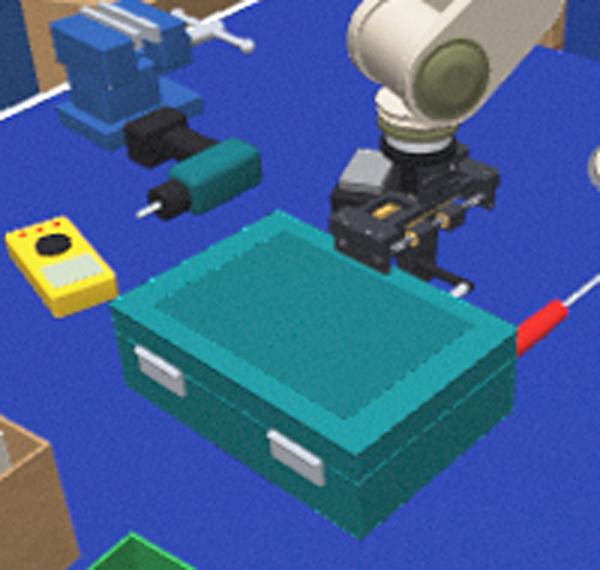

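The lid is shut: it resists with 28 N and the seam is flush in the scene view. I relax, release and back away upward.

Request:
servo_tool([
  [[0, 0, 0, 0, 0, -0.6, 0], [0, 0, 0, 0, 0, 0, 0.35], [0, 0, 0, 0, 0, 0, 0.35], [0, 0, 0, 0, 0, 0, 0.35], [0, 0, 0, 0, 0, -2, 0.35], [0, 0, 0, 0, 0, -4, 0.35], [0, 0, 0, 0, 0, -5, 0.35], [0, 0, 0, 0, -1, -5, 0.35]],
])

```text
t: 29.42
ee_pos: [0.4501, -0.0956, 0.3936]
tool_rot: [[0.096, 0.995, 0.028], [0.995, -0.096, 0.002], [0.005, 0.028, -1.0]]
ft_force: [0.3, -0.1, -0.3]
gripper_width: 0.352
```

Request:
servo_tool([
  [[0, 0, 0, 4, -4, -2, 0.35], [0, 0, 0, 5, -3, -1, 0.35], [0, 0, 0, 5, -2, 0, 0.35], [0, 0, 0, 5, 0, 0, 0.35], [0, 0, 0, 0, 0, 0, 0.35]],
])

```text
t: 30.05
ee_pos: [0.3747, 0.1071, 0.4262]
tool_rot: [[0.098, 0.994, 0.038], [0.995, -0.098, -0.0], [0.004, 0.038, -0.999]]
ft_force: [0.7, -1.7, -0.3]
gripper_width: 0.349
```

Run:
```python
from h import *
st()
f=viewer.grab_frame("top");cv2.imwrite("pics/w_t.png",f["pixels"])
g=viewer.grab_frame("scene");crop(g["pixels"],100,130,400,350,2.6,"w_s.png")
a=cv2.imread("pics/a_scene.png");d=cv2.absdiff(a,g["pixels"]).max(2)
m=(cv2.medianBlur(d,5)>40).astype(np.uint8);n,l,s,c=cv2.connectedComponentsWithStats(m)
print([(s[i].tolist()) for i in range(1,n) if s[i,4]>25])
```

```text
t30.05 p [0.3747 0.1071 0.4262] F [ 0.7 -1.7 -0.3] g 0.349 q [-0.03  0.07  1.66  0.    1.38  0.07]
[[0.098, 0.994, 0.038], [0.995, -0.098, -0.0], [0.004, 0.038, -0.999]]
[[292, 0, 136, 169, 9543], [401, 0, 111, 154, 6346], [305, 133, 5, 11, 35], [357, 225, 25, 57, 1075]]
```

View pics/w_t.png

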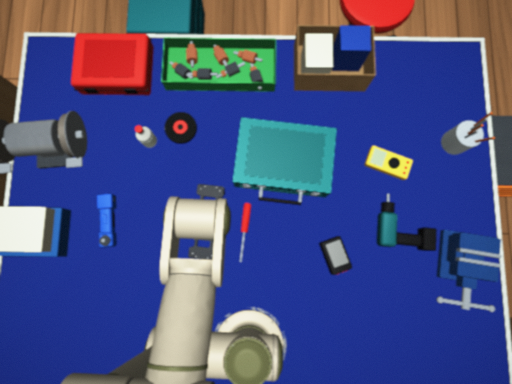

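View pics/w_s.png

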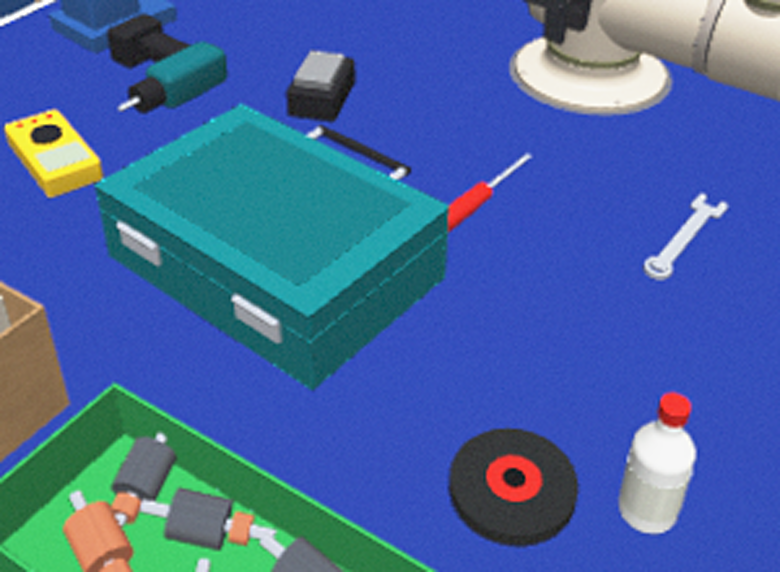

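The lid is shut and its pixels match the start picture. The only differences are the arm and the spot the grinder left. Nothing else on the bench has moved and the arm is clear, so I hand in.

Run:
```python
from station import robot
print(robot.hand_in())
```

```text
the job is handed in; nothing more can be done
None
```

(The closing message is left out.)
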